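# Load the tube shaker and clear the bench

### The arm

A 6-joint arm with a two-finger parallel gripper is mounted at the origin on the work surface. World frame = base frame: x ahead of the robot, y to its left, z up, the work surface at z = 0. Lengths are in mm, angles in rad, forces in N, time in s.
With the tool pointing down it reaches from about 275 to 750 mm from the base axis. Payload 10.2 kg.
Tool frame: the origin (TCP) lies at the very end of the fingers, on their centre line; the grasp point (between the pads) lies 19 mm behind it; z points along the fingers, x is the direction in which the jaws open and shut, and the axes are right-handed (so a half turn about z gives the same grasp; the last joint's range is limited). The gripper opens to 85 mm and grips with 20 to 120 N. Pads are 22 mm wide; open, the fingers measure 114 mm over their backs; the gripper's body (76 mm by 85 mm) begins 54 mm behind the grasp point. The pads swing forward as they close: fully open they stand 13 mm farther back than shut.
Start: joints at [1.025, 0.313, 1.498, -0, 1.331, -0.223], TCP at [166.555, 497.886, 231.294] pointing down, gripper open.
Joint ranges: [-2.94, 2.94], [-0.97, 2.17], [0.19, 2.56], [-1.23, 4.37], [0.02, 3.11], [-2.88, 2.88]. Speed limits (rad/s): [2.39, 2.39, 3.01, 3.14, 3.14, 3.14].

### API

Orientations are given as a unit quaternion [w, x, y, z].
In Python, from rig import ctrl, cams gives the robot as it stands.
- The arm moves only by the tool play_rows, never from a script. Its argument "steps" is a list of rows, each a list of 2 entries, a list of its own where there are three numbers: the shift along the tool's x, y, z normalised to -1 to 1, where 1 is 0.75 m, then the turn, a rotation vector about the tool's x, y, z normalised to -1 to 1, where 1 is 45 degrees. A call has 1 to 20 rows; each row shifts and turns the commanded pose from where the row before left it, along the tool's axes as they then stand; what a row does not reach is not made up. A row lasts 1/10 s, in which the tool goes at most 50 mm and 8.59 degrees, less where a joint would pass 70% of its speed; a pose out of reach is approached as far as the arm can. A call with a number of a shift or a turn outside -1 to 1 is refused whole. A call with a gripper value outside its range is refused whole. "grip" is the closure, from 0 (fully open) to 1 (shut), set as the call begins (left out, the last holds). The fingers move at their own pace and stop on an object; "squeeze" is the grip in N (left out, the last holds). Time passes only in rows, so rows that do not move let the fingers close. It gives the time, the measured TCP pose, the force and the opening at its end, in the units of the state.
- ctrl.sense(): the state, without advancing time (a new reading comes with each control period).
- cams.capture(name): name is "scene" or "side" or "wrist"; returns the picture (480x640x3 uint8, red, green, blue); there is no depth.
- cams.camera_info(name): a dict with "fx", "fy", "cx", "cy" (pixels), "xyz" and "attitude" of the camera in the world. Camera axes: x right, y up, looking along -z (the intrinsics and any distortion apply to the point x, -y, -z); pixel columns grow to the right and rows downward; lengths in mm; the calibration is good to about 2 mm. A picture is of the moment at which its call begins: read the wrist's pose just before it. camera_info takes no time and is no camera call; for the wrist camera it gives the pose at the moment of the call.
- ctrl.finish_job(): hands the job in, once; it reports no verdict.
Trained networks look in the newest picture that a camera, given by its name, has taken for a name from the list of things; names that differ only in an ending like _2 or _b are one class to them, and where a whole thing is asked for, a point or a joint stands for the part that bears it (a point fixed in the world has none). Each returns a list of dicts, best first, with "p" (0 to 1); they miss things now and then, are a little off and sometimes report something else, mostly with a low value. They report only what shows in the picture. A call takes as long as a camera call. They do not tell look-alikes from the thing itself.
- cams.search_frame(camera, thing): "rect" ([centre column, centre row, width, height] in pixels, round what is visible of it).
- cams.tip_of(camera, thing): "pixel" ([column, row] in pixels: a listed point, or the origin of a listed thing).
The state is a dict: "time_s": time; "joints": joint angles; "dq": joint speeds; "tau": joint torques, N m; "eef_pos": TCP position; "ee_rot": TCP orientation; "force": force on the tool from outside, world axes, zero at the start; "wrist_torque": the same for the moment, N m; "grip_width": opening from 0.0 (shut) to 1.0 (fully open).
Only numpy, scipy, OpenCV 4.12 (cv2) and the standard library are available. Lean on these libraries where they do the work, as an engineer would, in place of code of your own. Each camera call takes 0.05 s, during which the arm holds its last target.

### The job

Put every tube carrier from the blue mat on the shaker: each has an oblong eye in the nose of its foot plate that must be tilted past the wide head of a free stud and then levelled, so that the carrier lies flat and straight on the platform and its eye is caught under the head. When all carriers that are there are on, and not before, press the green start button. Also hang both empty wire baskets by their handles on the hooks of the hook stand, at any time you like, and leave the brown bottle and the white tub where they stand.

Things in the scene. Friction and masses are not known exactly. Their poses are not given: they have to be found in the camera images.
- carrier0: Carrier of blue-capped tubes (fixed in it), 167 x 62 x 134 mm, 0.2 to 0.45 kg; may be absent. Origin on its underside below the grip; x to the nose (eye end), y across, z up. Foot plate 4 mm thick, x = -60 to 107 mm, with a rectangular eye near the nose: x = 67 to 98 (31 mm), 48 mm along y; then a 9 mm nose bar. Tubes: x within 48 mm, up to z = 90 mm.
- carrier1: Carrier of blue-capped tubes (fixed in it), 167 x 62 x 134 mm, 0.2 to 0.45 kg; may be absent. Origin on its underside below the grip; x to the nose (eye end), y across, z up. Foot plate 4 mm thick, x = -60 to 107 mm, with a rectangular eye near the nose: x = 67 to 98 (31 mm), 48 mm along y; then a 9 mm nose bar. Tubes: x within 48 mm, up to z = 90 mm.
- carrier2: Carrier of blue-capped tubes (fixed in it), 167 x 62 x 134 mm, 0.2 to 0.45 kg; may be absent. Origin on its underside below the grip; x to the nose (eye end), y across, z up. Foot plate 4 mm thick, x = -60 to 107 mm, with a rectangular eye near the nose: x = 67 to 98 (31 mm), 48 mm along y; then a 9 mm nose bar. Tubes: x within 48 mm, up to z = 90 mm.
- carrier0_eye (a point): Centre of that carrier's eye: x = 82.5, y = 0, z = 2 mm in its body frame; same axes. (The carrier's grip is a grey bar along x on top, above the origin: 76 mm long, 14 mm wide along y, z = 112 to 134 mm, some 22 mm free between it and the caps.)
- carrier1_eye (a point): Centre of that carrier's eye: x = 82.5, y = 0, z = 2 mm in its body frame; same axes. (The carrier's grip is a grey bar along x on top, above the origin: 76 mm long, 14 mm wide along y, z = 112 to 134 mm, some 22 mm free between it and the caps.)
- carrier2_eye (a point): Centre of that carrier's eye: x = 82.5, y = 0, z = 2 mm in its body frame; same axes. (The carrier's grip is a grey bar along x on top, above the origin: 76 mm long, 14 mm wide along y, z = 112 to 134 mm, some 22 mm free between it and the caps.)
- shaker: Rocking shaker, fixed, 285 x 262 mm, not moving. Origin on the bench under the platform's middle; x points away from the robot's side (where control strip and studs are), z up. Flat platform 236 x 250 mm, top 90 mm above the bench. Takes three carriers side by side, 78 mm apart, noses to -x, any carrier on any stud.
- stud0 (a point): Foot of a stud on the platform, shaker x = -80, y = -78 mm, axes as the shaker's. Stem 9 mm thick; round head 37 mm wide, underside 16 mm, top 19.5 mm above the platform. A level eye cannot pass it: with the nose about 30 degrees down, set the nose bar down beyond (-x of) the head, draw it back under the head to the stem, then level and lower the carrier.
- stud1 (a point): Foot of a stud on the platform, shaker x = -80, y = 0 mm, axes as the shaker's. Stem 9 mm thick; round head 37 mm wide, underside 16 mm, top 19.5 mm above the platform. A level eye cannot pass it: with the nose about 30 degrees down, set the nose bar down beyond (-x of) the head, draw it back under the head to the stem, then level and lower the carrier.
- stud2 (a point): Foot of a stud on the platform, shaker x = -80, y = 78 mm, axes as the shaker's. Stem 9 mm thick; round head 37 mm wide, underside 16 mm, top 19.5 mm above the platform. A level eye cannot pass it: with the nose about 30 degrees down, set the nose bar down beyond (-x of) the head, draw it back under the head to the stem, then level and lower the carrier.
- start (a joint): Green start button on the shaker's control strip, pressed straight down: 0 = out, 0.006 m = fully in; sprung, about 5 N at the bottom; pops back up.
- start_top (a point): Middle of the green button's top (24 mm wide).
- mat: Thin blue bench mat, fixed, 260 x 285 x 3 mm, on which the carriers start; origin under its middle.
- hook_stand: White-footed stand, fixed: a steel cross bar 236 mm up (14 mm thick, along y, at x = 12 mm) on posts at y = +-165 mm, and two J-hooks that point to -x (towards the robot). Origin on the bench; z up.
- hook0 (a point): Seat of a J-hook, on top of its 8 mm wire at x = -33, y = -80, z = 225 mm in the stand's frame (axes as the stand's). The flat of the hook reaches from x = -20 to -46 mm; its tip turns up at x = -60 mm to 254 mm high. Open from above: a handle bar lying along the stand's y is lowered straight down behind the tip.
- hook1 (a point): Seat of a J-hook, on top of its 8 mm wire at x = -33, y = 80, z = 225 mm in the stand's frame (axes as the stand's). The flat of the hook reaches from x = -20 to -46 mm; its tip turns up at x = -60 mm to 254 mm high. Open from above: a handle bar lying along the stand's y is lowered straight down behind the tip.
- basket0: Empty steel wire basket, 76 mm (x) x 96 mm (y) x 66 mm high, 0.18 kg, with a rigid upright handle arched over it along y. Origin in the middle of the underside, z up.
- basket1: Empty steel wire basket, 76 mm (x) x 96 mm (y) x 66 mm high, 0.18 kg, with a rigid upright handle arched over it along y. Origin in the middle of the underside, z up.
- basket0_bail (a point): Middle of the basket's handle: a blue sleeve 10 mm thick and 78 mm long along the basket's y, its axis 145 mm above the basket's underside. Hung, this point is about 5 mm above a hook's seat. Gripped about 26 mm to one side, it leaves the middle free for the hook.
- basket1_bail (a point): Middle of the basket's handle: a blue sleeve 10 mm thick and 78 mm long along the basket's y, its axis 145 mm above the basket's underside. Hung, this point is about 5 mm above a hook's seat. Gripped about 26 mm to one side, it leaves the middle free for the hook.
- tub: Bystander: white plastic tub with a red lid, 60 mm wide, 85 mm high, on the bench before the shaker.
- reagent: Bystander: amber reagent bottle, 72 mm wide, 165 mm high.
There are look-alikes about, which are no part of the job. Leave any yellow look-alike of the carrier2 alone.

How it is judged:
By the outcome, as a careful person would: the job done as asked, in the order asked, and still so for the second after the job is handed in, with the robot touching nothing.
Of carrier0, carrier1, carrier2 only 2 to 3 are there at a start; the rules pass over those that are not, and their reading is None.
At some moment in a run one of carrier0, carrier1, carrier2, basket0, basket1 may be knocked a few centimetres aside while the robot is not near it.
It also fails if it takes over 210 s, if anything falls off the work surface, if the arm or the gripper's body presses on something with over 40 N, if the wrist force passes 120 N, or if a joint passes its speed limit or range.

## Working session

There is one attempt and no reset: what is moved stays moved. The work goes in short steps, Python scripts to look and compute and a tool call to move; the robot and the scene stay as the last step left them, time stands still between calls to the robot, and variables do not carry over. Pictures are saved under pics/ and viewed, and the job is handed in when it is done.

Besides the shell and the picture viewer there is one more tool, called after "Emit:" by a JSON object that holds its "op" and its "data". play_rows: Moves the arm, as the interface text tells. Its arguments: {"type":"object","properties":{"steps":{"type":"array"},"grip":{"type":"number"},"squeeze":{"type":"number"}},"required":["steps"]}

```bash
ls -la; mkdir -p pics; python3 - <<'E'
from rig import ctrl,cams
import cv2
print(ctrl.sense())
for n in ["scene","side","wrist"]:
    im=cams.capture(n); cv2.imwrite(f"pics/{n}0.png",im[:,:,::-1]); print(n,cams.camera_info(n))
E
```

```text
total 12
drwxr-xr-x  3 agent agent 4096 Dec  7 04:14 .
drwxr-xr-x 23 root  root  4096 Dec  7 04:14 ..
drwxr-xr-x  2 agent agent 4096 Dec  7 04:14 pics
{'time_s': 0.0, 'joints': array([ 1.02459656e+00,  3.13443695e-01,  1.49846900e+00, -6.81894907e-06,
        1.33099425e+00, -2.23408297e-01]), 'dq': array([-0.00073784,  0.00055768,  0.00124655, -0.00076152, -0.00235861,
       -0.00282767]), 'tau': array([ 1.27615436e-03, -4.12265396e+01, -2.59748465e+01, -4.21628488e-05,
        4.07482818e-03,  1.17588030e-05]), 'eef_pos': array([166.41238368, 497.64486128, 230.72628945]), 'ee_rot': array([ 2.59312401e-04,  8.11545742e-01,  5.84288522e-01, -6.03825508e-04]), 'force': array([-0.10069257, -0.27412297,  0.16172915]), 'wrist_torque': array([0.00910105, 0.01629405, 0.00811442]), 'grip_width': 0.9981342726634439}
scene {'fx': 481.277068514176, 'fy': 481.277068514176, 'cx': 329.04629190756623, 'cy': 229.23243176804172, 'xyz': array([1533.49207351,  342.35832322,  873.2504888 ]), 'attitude': array([0.53416705, 0.28841626, 0.38837224, 0.69328827])}
side {'fx': 470.25534390551996, 'fy': 470.25534390551996, 'cx': 317.97202047014787, 'cy': 237.8629392041917, 'xyz': array([  -8.94143249, -789.4399438 , 1059.86424042]), 'attitude': array([ 0.90059633,  0.36488225, -0.09813145, -0.21484276])}
wrist {'fx': 406.48092101131664, 'fy': 406.48092101131664, 'cx': 321.5549510238637, 'cy': 239.03348531438198, 'xyz': array([100.97650205, 519.43286891, 373.03487197]), 'attitude': array([ 0.80347473, -0.11131341, -0.0790623 ,  0.57947117])}
```

View pics/scene0.png

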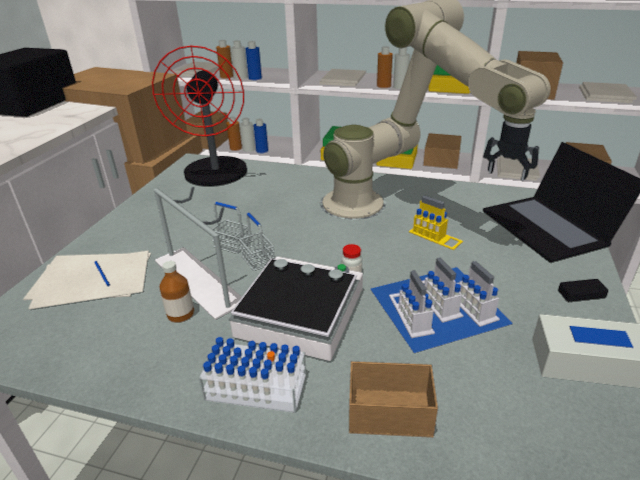

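View pics/side0.png

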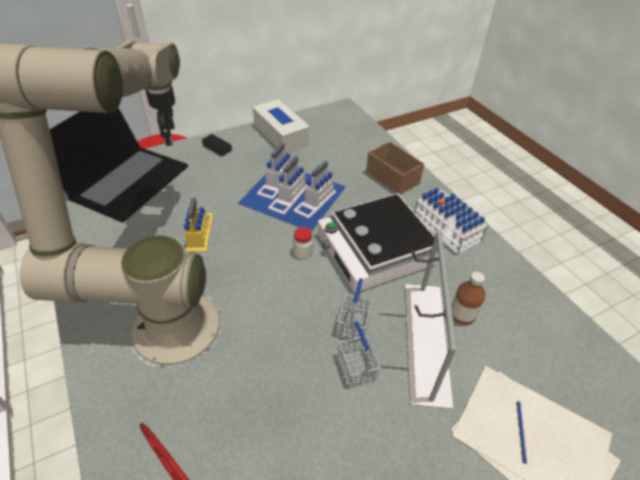

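View pics/wrist0.png

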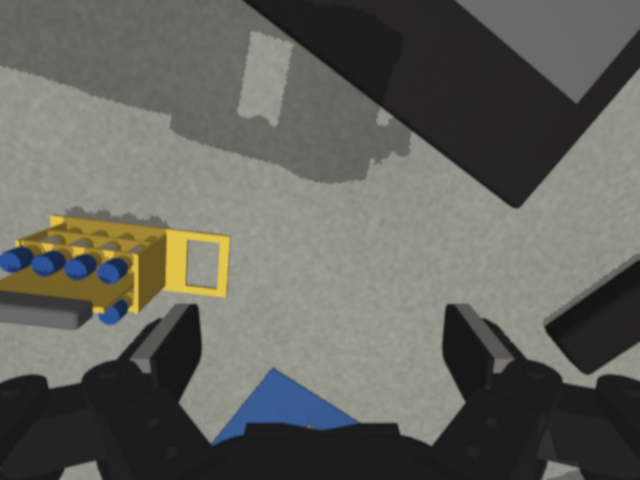

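Three white carriers stand on the blue mat (scene pixels ~(412,305), (440,290), (480,292)). The yellow look-alike is at (430,222), and the rack at (253,370) is not a carrier either.

```bash
cat > h.py <<'E'
import numpy as np, cv2
from scipy.spatial.transform import Rotation as R
from scipy.optimize import least_squares
from rig import ctrl,cams
def q2R(q): return R.from_quat([q[1],q[2],q[3],q[0]])
def ray(ci,px):
    d=np.array([(px[0]-ci['cx'])/ci['fx'],-(px[1]-ci['cy'])/ci['fy'],-1.])
    d=q2R(ci['attitude']).apply(d); return np.array(ci['xyz']),d/np.linalg.norm(d)
def onz(ci,px,z):
    o,d=ray(ci,px); return o+d*(z-o[2])/d[2]
def proj(ci,P):
    p=q2R(ci['attitude']).inv().apply(np.atleast_2d(P)-ci['xyz'])
    return np.c_[ci['cx']+ci['fx']*p[:,0]/-p[:,2], ci['cy']-ci['fy']*p[:,1]/-p[:,2]]
def tri(obs):
    A=np.zeros((3,3));b=np.zeros(3)
    for ci,px in obs:
        o,d=ray(ci,px);M=np.eye(3)-np.outer(d,d);A+=M;b+=M@o
    X=np.linalg.solve(A,b)
    return X,[np.linalg.norm(proj(ci,X)[0]-px) for ci,px in obs]
def snap(n,f=None):
    ci=cams.camera_info(n); im=cams.capture(n)
    if f: cv2.imwrite(f"pics/{f}.png",im[:,:,::-1])
    return ci,im
def state():
    s=ctrl.sense(); return np.array(s['eef_pos']),q2R(s['ee_rot']),s
def down(yaw, pitch_axis=None):
    """tool down, tool x at world angle yaw"""
    x=np.array([np.cos(yaw),np.sin(yaw),0]);z=np.array([0,0,-1.]);y=np.cross(z,x)
    return R.from_matrix(np.c_[x,y,z])
def plan(p1,R1,p0=None,R0=None,vmax=45,wmax=8):
    """equal rows from pose0 to pose1: straight line; prints n and rows in tool units"""
    P,Q,_=state()
    p0=P if p0 is None else p0; R0=Q if R0 is None else R0
    dp=np.array(p1)-p0; rv=(R0.inv()*R1).as_rotvec()
    n=int(np.ceil(max(np.linalg.norm(dp)/vmax,np.degrees(np.linalg.norm(rv))/wmax,1)))
    rows=[]
    if np.linalg.norm(rv)<0.004:
        t=R0.inv().apply(dp)/n/750
        print(n,"x",[[round(v,4) for v in t],[0,0,0]]); return
    for i in range(n):
        Ri=R0*R.from_rotvec(rv*i/n)
        rows.append([[round(v,4) for v in Ri.inv().apply(dp/n)/750],[round(v,4) for v in np.degrees(rv/n)/45]])
    print(n,str(rows).replace(' ',''))
E
python3 - <<'E'
from h import *
ci={n:cams.camera_info(n) for n in['scene','side']}
for n in ci: cams.capture(n)
for t in ['stud0','stud1','stud2','start_top','hook0','hook1','hook_stand','shaker','mat','carrier0','carrier0_eye','basket0','basket0_bail','tub','reagent']:
    for n in ci:
        print(t,n,[(np.round(r['pixel'],1).tolist(),round(r['p'],2)) for r in cams.tip_of(n,t)])
print(ctrl.sense()['time_s'])
E
```

```text
stud0 scene [([309.5, 272.3], 0.88), ([282.4, 269.8], 0.83), ([333.4, 276.7], 0.73), ([202.3, 281.4], 0.26)]
stud0 side [([361.4, 230.7], 0.82), ([372.0, 252.4], 0.78), ([345.7, 217.6], 0.78), ([421.1, 261.6], 0.32)]
stud1 scene [([309.5, 272.3], 0.88), ([282.4, 269.8], 0.83), ([333.4, 276.7], 0.73), ([202.3, 281.4], 0.26)]
stud1 side [([361.4, 230.7], 0.82), ([372.0, 252.4], 0.78), ([345.7, 217.6], 0.78), ([421.1, 261.6], 0.32)]
stud2 scene [([309.5, 272.3], 0.88), ([282.4, 269.8], 0.83), ([333.4, 276.7], 0.73), ([202.3, 281.4], 0.26)]
stud2 side [([361.4, 230.7], 0.82), ([372.0, 252.4], 0.78), ([345.7, 217.6], 0.78), ([421.1, 261.6], 0.32)]
start_top scene [([341.2, 262.1], 0.59), ([258.5, 262.3], 0.2)]
start_top side [([333.0, 227.0], 0.48)]
hook0 scene [([182.9, 199.4], 0.98), ([218.0, 220.2], 0.61)]
hook0 side [([426.2, 312.4], 0.89), ([417.6, 259.2], 0.67)]
hook1 scene [([182.9, 199.4], 0.98), ([218.0, 220.2], 0.61)]
hook1 side [([426.2, 312.4], 0.89), ([417.6, 259.2], 0.67)]
hook_stand scene [([200.9, 281.1], 0.83)]
hook_stand side [([419.5, 339.8], 0.76)]
shaker scene [([299.
[... 333 characters left out ...]
7.1], 0.68), ([277.2, 181.4], 0.61), ([360.0, 293.2], 0.56)]
carrier0_eye scene [([424.2, 287.5], 0.58)]
carrier0_eye side [([282.7, 206.7], 0.79), ([269.9, 191.3], 0.35)]
basket0 scene [([258.7, 261.1], 0.97), ([232.6, 244.1], 0.78)]
basket0 side [([352.0, 324.8], 0.9), ([357.5, 366.4], 0.75)]
basket0_bail scene [([226.2, 204.6], 0.83)]
basket0_bail side [([362.4, 336.4], 0.81), ([308.6, 210.2], 0.23)]
tub scene [([351.8, 273.9], 0.95), ([400.6, 299.1], 0.74), ([440.0, 301.9], 0.37)]
tub side [([303.4, 254.4], 0.8), ([345.6, 219.4], 0.22)]
reagent scene [([178.3, 311.3], 0.96), ([301.1, 318.7], 0.24)]
reagent side [([357.1, 294.2], 0.64), ([279.8, 204.6], 0.54), ([360.0, 233.4], 0.39)]
1.75
```

```bash
python3 - <<'E'
from h import *
ci={n:cams.camera_info(n) for n in['scene','side']}
def T(n,a,b): 
    X,e=tri([(ci['scene'],a),(ci['side'],b)]); print(n,X.round(1),np.round(e,1))
T('studA',(282.4,269.8),(372,252.4));T('studB',(309.5,272.3),(361.4,230.7));T('studC',(333.4,276.7),(345.7,217.6))
T('start',(341.2,262.1),(333,227))
T('hookL',(182.9,199.4),(426.2,312.4));T('hookR',(218,220.2),(417.6,259.2))
T('stand',(200.9,281.1),(419.5,339.8));T('shaker',(299.2,320.3),(378.7,246.9));T('mat',(442.1,306),(292.4,196.9))
T('c1',(476.2,307.8),(277.2,181.4));T('c2',(439.1,305.2),(292.2,195.9));T('c3',(416.2,317),(320,197.1))
T('eye',(424.2,287.5),(282.7,206.7))
T('b',(258.7,261.1),(352,324.8));T('b',(232.6,244.1),(357.5,366.4));T('bail',(226.2,204.6),(362.4,336.4))
T('tub',(351.8,273.9),(303.4,254.4))
for n,(x0,y0,x1,y1) in {'scene':(140,170,520,350),'side':(230,130,470,400)}.items():
    im=cv2.imread(f'pics/{n}0.png')[y0:y1,x0:x1]; k=min(800/im.shape[1],600/im.shape[0])
    cv2.imwrite(f'pics/{n}0c.png',cv2.resize(im,None,fx=k,fy=k,interpolation=cv2.INTER_CUBIC)); print(k)
E
```

```text
studA [556.8 -68.1  84.8] [0.1 0.1]
studB [566.8  11.2  97.4] [0.7 0.7]
studC [558.   79.1  92.1] [1.2 1.1]
start [501.1  75.1  91.1] [3.3 3.1]
hookL [ 487.9 -378.1  227.1] [1.1 1.5]
hookR [ 563.7 -236.7  222. ] [0.3 0.3]
stand [ 556.3 -326.2   -3.5] [0.8 0.9]
shaker [641.2   6.   -4.9] [0.9 0.8]
mat [499.5 357.6  -8.1] [3.4 2.6]
c1 [485.6 449.3  -3.9] [2.  1.5]
c2 [499.6 352.3  -3.3] [1.9 1.5]
c3 [576.5 296.2   7.8] [3.  2.2]
eye [443.4 306.3   5.2] [1.6 1.4]
b [ 420.3 -202.7   -5.8] [0.2 0.2]
b [ 366.  -317.8    3. ] [0.9 1.2]
bail [ 362.6 -322.1  147.5] [1.1 1.5]
tub [415.2  90.6  -7.3] [1.4 1.4]
2.1052631578947367
2.2222222222222223
```

View pics/scene0c.png

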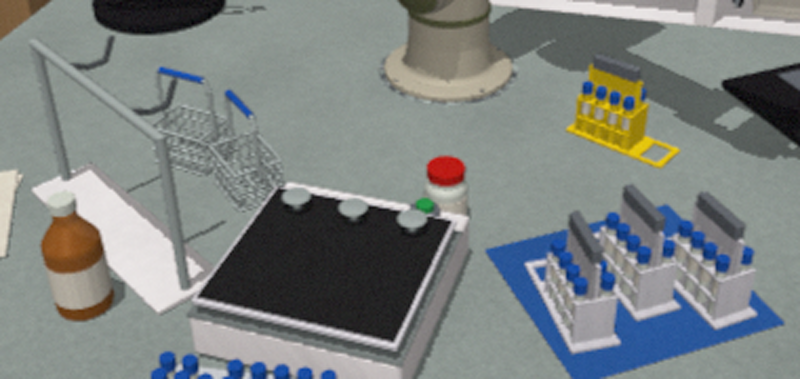

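View pics/side0c.png

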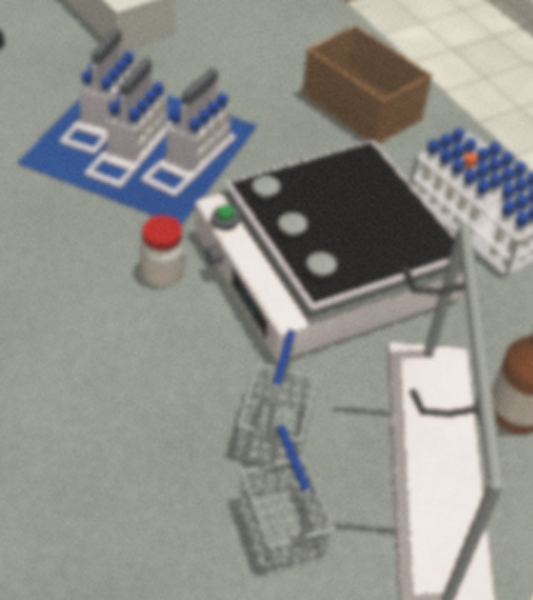

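```bash
python3 - <<'E'
from h import *
P,Q,s=state(); ci=cams.camera_info('wrist')
print(Q.inv().apply(ci['xyz']-P), Q.inv().apply(q2R(ci['attitude']).as_matrix().T[[0,1,2]] if 0 else q2R(ci['attitude']).apply(np.eye(3))).round(3))
print(np.degrees(np.arctan2(*Q.as_matrix()[:2,0][::-1])))
# survey A: camera between mat & shaker
for yaw in (0,np.pi/2,-np.pi/2): 
    D=down(yaw); print(yaw, D.apply([-0,68,-142]))
plan([500,300,330],down(0))
E
```

```text
[  -0.31326085  -69.02670132 -142.12826416] [[ 1.    -0.001  0.001]
 [-0.002 -0.963  0.271]
 [ 0.001 -0.271 -0.963]]
71.50366266656924
0 [  0. -68. 142.]
1.5707963267948966 [ 68.   0. 142.]
-1.5707963267948966 [-68.   0. 142.]
9 [[[np.float64(-0.0121),np.float64(0.0561),np.float64(-0.0146)],[np.float64(0.0),np.float64(-0.0),np.float64(0.1766)]],[[np.float64(-0.0043),np.float64(0.0573),np.float64(-0.0146)],[np.float64(0.0),np.float64(-0.0),np.float64(0.1766)]],[[np.float64(0.0037),np.float64(0.0573),np.float64(-0.0146)],[np.float64(0.0),np.float64(-0.0),np.float64(0.1766)]],[[np.float64(0.0116),np.float64(0.0563),np.float64(-0.0146)],[np.float64(0.0),np.float64(-0.0),np.float64(0.1766)]],[[np.float64(0.0193),np.float64(0.0541),np.float64(-0.0146)],[np.float64(0.0),np.float64(-0.0),np.float64(0.1766)]],[[np.float64(0.0266),np.float64(0.0509),np.float64(-0.0146)],[np.float64(0.0),np.float64(-0.0),np.float64(0.1766)]],[[np.float64(0.0333),np.float64(0.0468),np.float64(-0.0146)],[np.float64(0.0),np.float64(-0.0),np.float64(0.1766)]],[[np.float64(0.0395),np.float64(0.0417),np.float64(-0.0146)],[np.float64(0.0),np.float64(-0.0),np.float64(0.1766)]],[[np.float64(0.0449),np.float64(0.0359),np.float64(-0.0146)],[np.float64(0.0),np.float64(-0.0),np.float64(0.1766)]]]
```

```bash
sed -i 's/round(v,4)/round(float(v),4)/g' h.py; python3 - <<'E'
from h import *
plan([480,340,330],down(np.pi/2))
E
```

```text
9 [[[-0.0075,0.0515,-0.0146],[0.0,0.0,-0.0457]],[[-0.0093,0.0512,-0.0146],[0.0,0.0,-0.0457]],[[-0.0111,0.0508,-0.0146],[0.0,0.0,-0.0457]],[[-0.0129,0.0504,-0.0146],[0.0,0.0,-0.0457]],[[-0.0147,0.0499,-0.0146],[0.0,0.0,-0.0457]],[[-0.0165,0.0493,-0.0146],[0.0,0.0,-0.0457]],[[-0.0183,0.0487,-0.0146],[0.0,0.0,-0.0457]],[[-0.02,0.048,-0.0146],[0.0,0.0,-0.0457]],[[-0.0217,0.0472,-0.0146],[0.0,0.0,-0.0457]]]
```

Emit:
{"op": "play_rows", "data": {"steps": [[[-0.008,0.052,-0.015],[0,0,-0.046]],[[-0.009,0.051,-0.015],[0,0,-0.046]],[[-0.011,0.051,-0.015],[0,0,-0.046]],[[-0.013,0.05,-0.015],[0,0,-0.046]],[[-0.015,0.05,-0.015],[0,0,-0.046]],[[-0.017,0.049,-0.015],[0,0,-0.046]],[[-0.018,0.049,-0.015],[0,0,-0.046]],[[-0.02,0.048,-0.015],[0,0,-0.046]],[[-0.022,0.047,-0.015],[0,0,-0.046]],[[0,0,0],[0,0,0]],[[0,0,0],[0,0,0]]], "grip": 0}}

```text
time_s: 2.85
eef_pos: [480.5, 339.2, 332.2]
ee_rot: [-0.0, 0.707, 0.707, -0.0]
force: [0.2, 0.8, -0.0]
grip_width: 1.003
```

```bash
python3 - <<'E'
from h import *
print(state()[2]['eef_pos'])
ci,im=snap('wrist','w1'); print(ci['xyz'])
for t in ['carrier0','carrier0_eye','mat','stud0','start_top']:
    for r in cams.tip_of('wrist',t): print(t,np.round(r['pixel'],1),round(r['p'],2))
import pickle; pickle.dump(ci,open('w1.pkl','wb'))
E
```

```text
[480.49102501 339.19133009 332.16700226]
[411.47661846 338.94408916 474.34862431]
carrier0 [282.  265.3] 0.84
carrier0 [333.3 206.3] 0.55
carrier0_eye [293.  145.8] 0.61
stud0 [ 68.8 289. ] 0.71
start_top [ 56.7 225.1] 0.93
```

View pics/w1.png

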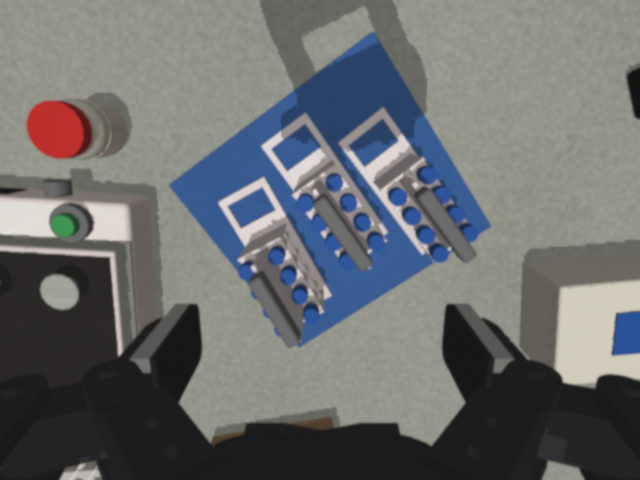

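```bash
python3 - <<'E'
import cv2
im=cv2.imread('pics/w1.png')[90:360,200:490]
im=cv2.resize(im,None,fx=2.2,fy=2.2,interpolation=cv2.INTER_CUBIC)
for i in range(0,290,20): 
    cv2.line(im,(int(i*2.2),0),(int(i*2.2),6 if i%100 else 15),(0,255,255),1)
    cv2.putText(im,str(200+i),(int(i*2.2),18),0,.35,(0,255,255),1)
for i in range(0,270,20):
    cv2.line(im,(0,int(i*2.2)),(6,int(i*2.2)),(0,255,255),1); cv2.putText(im,str(90+i),(8,int(i*2.2)+4),0,.35,(0,255,255),1)
cv2.imwrite('pics/w1c.png',im)
E
```

```text
(no output)
```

View pics/w1c.png

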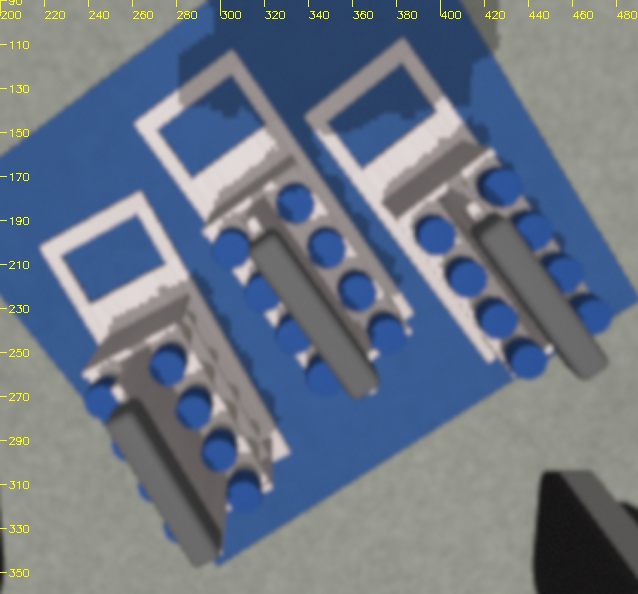

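```bash
cat >> h.py <<'E'
MODEL=np.array([[107,31],[107,-31],[98,24],[98,-24],[67,-24],[67,24]],float)
def fit(ci,px,z,model=MODEL):
    W=np.array([onz(ci,p,z)[:2] for p in px])
    f=lambda v:((v[:2]+model@np.array([[np.cos(v[2]),np.sin(v[2])],[-np.sin(v[2]),np.cos(v[2])]]))-W).ravel()
    # kabsch init
    a=model-model.mean(0);b=W-W.mean(0);th=np.arctan2((a[:,0]*b[:,1]-a[:,1]*b[:,0]).sum(),(a*b).sum())
    r=least_squares(f,[*(W.mean(0)-R.from_euler('z',th).apply([*model.mean(0),0])[:2]),th])
    return r.x,np.abs(r.fun).max(),W
E
python3 - <<'E'
from h import *
import pickle
ci=pickle.load(open('w1.pkl','rb'))
C={'L':[(40,247),(140,192),(62,258),(137,214),(166,263),(91,303)],
'M':[(134,125),(232,50),(158,129),(230,77),(267,125),(192,178)],
'R':[(306,114),(404,38),(330,117),(401,64),(438,112),(364,167)]}
for k,v in C.items():
    px=np.array(v)/2.2+[200,90]
    x,e,W=fit(ci,px,7.); print(k,x[:2].round(1),np.degrees(x[2]).round(1),e.round(1))
    th=x[2];c=np.cos(th);s=np.sin(th)
    for a,b in((38,7),(38,-7),(-38,7),(-38,-7)):
        q=proj(ci,[x[0]+c*a-s*b,x[1]+s*a+c*b,137])[0]; print('   bar',((q-[200,90])*2.2).round())
E
```

```text
L [577.3 297. ] -151.1 1.5
   bar [103. 426.]
   bar [133. 411.]
   bar [197. 573.]
   bar [226. 559.]
M [503.5 358.1] -144.3 1.6
   bar [245. 254.]
   bar [275. 233.]
   bar [356. 406.]
   bar [385. 387.]
R [495.7 447.5] -142.6 1.7
   bar [478. 237.]
   bar [509. 214.]
   bar [583. 387.]
   bar [614. 367.]
```

The wrist view w1 shows the three white carriers with poses that agree between the eye and bar checks: L (249,214), M (295,147) and R (375,140). Next I'll survey the shaker.

Emit:
{"op": "play_rows", "data": {"steps": [[[-0.053,0.015,0],[0,0,0]],[[-0.053,0.015,0],[0,0,0]],[[-0.053,0.015,0],[0,0,0]],[[-0.053,0.015,0],[0,0,0]],[[-0.053,0.015,0],[0,0,0]],[[-0.053,0.015,0],[0,0,0]],[[-0.053,0.015,0],[0,0,0]],[[-0.053,0.015,0],[0,0,0]],[[0,0,0],[0,0,0]],[[0,0,0],[0,0,0]]]}}

```text
time_s: 4.15
eef_pos: [570.8, 21.6, 332.4]
ee_rot: [-0.0, 0.707, 0.708, -0.0]
force: [0.1, 0.7, 0.4]
grip_width: 0.998
```

```bash
python3 - <<'E'
from h import *
print(state()[2]['eef_pos'])
ci,im=snap('wrist','w2'); print(ci['xyz'])
for t in ['stud0','start_top','shaker']:
    for r in cams.tip_of('wrist',t): print(t,np.round(r['pixel'],1),round(r['p'],2),onz(ci,r['pixel'],90 if t!='shaker' else 0).round(1))
import pickle; pickle.dump(ci,open('w2.pkl','wb'))
im=cv2.imread('pics/w2.png')
E
```

```text
[570.79558352  21.58659442 332.40642008]
[501.73894246  21.27151439 474.57851   ]
stud0 [303.1 192.2] 0.82 [563.4   3.7  90. ]
stud0 [385.5 200.2] 0.73 [570.9  82.5  90. ]
stud0 [221.3 187. ] 0.71 [558.6 -73.9  90. ]
stud0 [389.1 128.4] 0.5 [504.6  82.7  90. ]
start_top [389.2 125.3] 0.7 [501.8  82.7  90. ]
start_top [385.  198.1] 0.47 [568.8  81.9  90. ]
shaker [303.2 239.9] 0.76 [636.   -0.9   0. ]
```

View pics/w2.png

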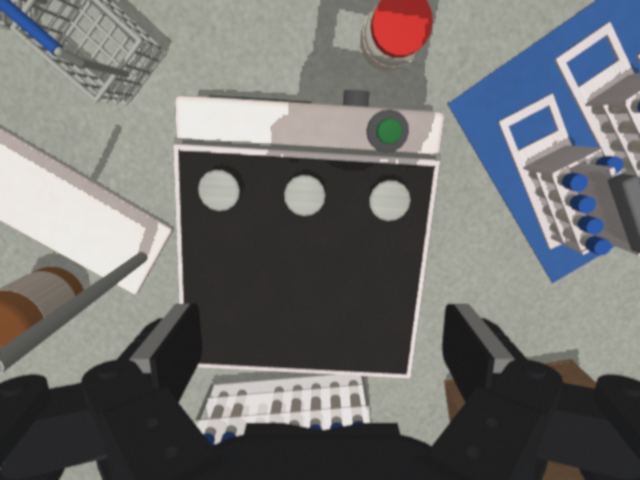

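```bash
python3 - <<'E'
from h import *
import pickle
ci=pickle.load(open('w2.pkl','rb'))
im=cv2.imread('pics/w2.png')
g=cv2.cvtColor(im,cv2.COLOR_BGR2GRAY)
pts=[]
for c in [(218,190),(304,195),(389,200)]:
    x0,y0=c[0]-30,c[1]-28; s=g[y0:y0+56,x0:x0+60]
    m=(s>110).astype('uint8'); n,l,st,ce=cv2.connectedComponentsWithStats(m)
    k=l[28,30]; print(c,ce[k]+[x0,y0],st[k]); pts.append(ce[k]+[x0,y0])
W=np.array([onz(ci,p,109.) for p in pts]); print(W.round(1), np.linalg.norm(np.diff(W,axis=0),axis=1))
d=W[2]-W[0]; print('x-yaw',np.degrees(np.arctan2(-d[0],d[1])))
# corners
for c in [(177,146),(439,159),(197,368),(411,376)]: print(onz(ci,c,90).round(1))
hs=im[100:160,360:420]; 
hsv=cv2.cvtColor(hs,cv2.COLOR_BGR2HSV); m=(hsv[...,0]>50)&(hsv[...,0]<85)&(hsv[...,1]>120)
ys,xs=np.nonzero(m); p=(xs.mean()+360,ys.mean()+100); print('btn',p,[onz(ci,p,z).round(1) for z in (80,90,100)], len(xs))
c=im[80:390,160:460]; cv2.imwrite('pics/w2c.png',cv2.resize(c,None,fx=1.9,fy=1.9,interpolation=cv2.INTER_CUBIC))
E
```

```text
(218, 190) [218.3210728  189.87969349] [  10    8   41   41 1305]
(304, 195) [304.16018663 195.05832037] [  10    8   41   41 1286]
(389, 200) [389.39041634 200.16496465] [  11    9   40   40 1273]
[[558.4 -72.  109. ]
 [562.9   5.5 109. ]
 [567.4  83.  109. ]] [77.65166482 77.61509188]
x-yaw -3.303959562184842
[ 520.8 -112.4   90. ]
[531.9 130.5  90. ]
[ 754.5 -112.6   90. ]
[763.7 118.9  90. ]
btn (np.float64(388.95535714285717), np.float64(130.765625)) [array([506.8,  84.3,  80. ]), array([506.6,  82.7,  90. ]), array([506.5,  81.1, 100. ])] 448
```

View pics/w2c.png

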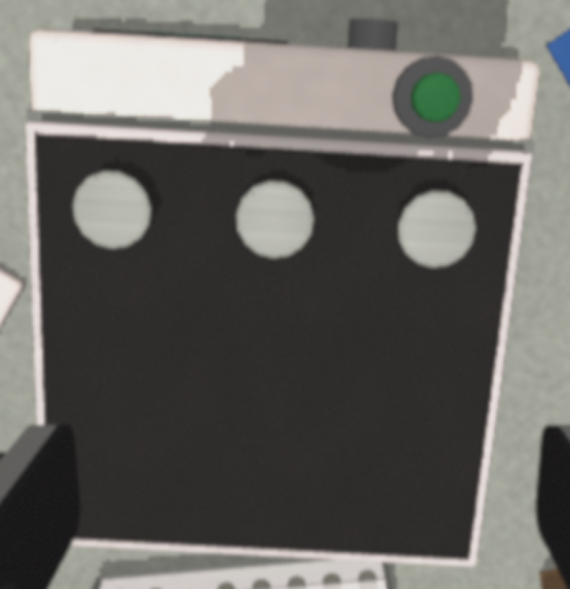

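Wrist view w2 shows three free studs (heads at (218,190), (304,195), (389,200)) and the green button at (389,131). The shaker's yaw is about -3.3°. I'll pick carrier L first, which goes to the far stud.

```bash
cat >> h.py <<'E'
SH=np.radians(-3.3)
STUD={'A':np.array([558.4,-72.,90]),'B':np.array([562.9,5.5,90]),'C':np.array([567.4,83,90])}
def pick_R(head): return down(np.radians(head-90))   # tool x = -carrier y ; head in deg
def place(stud,X,h,th,gz=104.):
    """tool pose so that nose-tip bottom is at shaker-x X from stem, height h, nose down th deg. returns p,R"""
    t=np.radians(th); sx=np.array([np.cos(SH),np.sin(SH),0]); up=np.array([0,0,1.])
    nose=-sx*np.cos(t)-up*np.sin(t); u=-sx*np.sin(t)+up*np.cos(t)
    tip=STUD[stud]+sx*X+up*h
    p=tip-107*nose+gz*u
    z=-u;y=-nose;x=np.cross(y,z)
    return p,R.from_matrix(np.c_[x,y,z])
E
python3 - <<'E'
from h import *
plan([577,297,220],pick_R(-151.1))
for k in 'ABC':
    for a in [(-31,30,32),(-31,2,32),(-14.5,2,32),(-14.5,1,20),(-16,0,0)]: print(k,a,place(k,*a)[0].round(1))
E
```

```text
7 [[[0.0522,0.0014,0.0215],[0.0001,0.0,-0.091]],[[0.052,0.0051,0.0215],[0.0001,0.0,-0.091]],[[0.0515,0.0088,0.0215],[0.0001,0.0,-0.091]],[[0.0507,0.0125,0.0215],[0.0001,0.0,-0.091]],[[0.0497,0.0161,0.0215],[0.0001,0.0,-0.091]],[[0.0484,0.0196,0.0215],[0.0001,0.0,-0.091]],[[0.0469,0.023,0.0215],[0.0001,0.0,-0.091]]]
A (-31, 30, 32) [563.  -72.3 264.9]
A (-31, 2, 32) [563.  -72.3 236.9]
A (-14.5, 2, 32) [579.5 -73.2 236.9]
A (-14.5, 1, 20) [608.8 -74.9 225.3]
A (-16, 0, 0) [649.2 -77.2 194. ]
B (-31, 30, 32) [567.5   5.2 264.9]
B (-31, 2, 32) [567.5   5.2 236.9]
B (-14.5, 2, 32) [584.    4.3 236.9]
B (-14.5, 1, 20) [613.3   2.6 225.3]
B (-16, 0, 0) [6.537e+02 3.000e-01 1.940e+02]
C (-31, 30, 32) [572.   82.7 264.9]
C (-31, 2, 32) [572.   82.7 236.9]
C (-14.5, 2, 32) [588.5  81.8 236.9]
C (-14.5, 1, 20) [617.8  80.1 225.3]
C (-16, 0, 0) [658.2  77.8 194. ]
```

Emit:
{"op": "play_rows", "data": {"steps": [[[0.052,0.001,0.021],[0,0,-0.091]],[[0.052,0.005,0.021],[0,0,-0.091]],[[0.052,0.009,0.021],[0,0,-0.091]],[[0.051,0.0125,0.021],[0,0,-0.091]],[[0.05,0.016,0.021],[0,0,-0.091]],[[0.048,0.02,0.021],[0,0,-0.091]],[[0.047,0.023,0.021],[0,0,-0.091]],[[0,0,0],[0,0,0]],[[0,0,0],[0,0,0]]]}}

```text
time_s: 5.25
eef_pos: [576.8, 297.7, 222.0]
ee_rot: [-0.0, 0.508, 0.861, -0.0]
force: [-0.3, 0.1, 0.5]
grip_width: 1.002
```

```bash
python3 - <<'E'
from h import *
ci,im=snap('wrist','w3')
P,Q,s=state(); print(P, ci['xyz'])
o=np.array([577.3,297]);th=np.radians(-151.1);c,s=np.cos(th),np.sin(th)
im=im[:,:,::-1].copy()
for a,b,z in [(38,7,137),(38,-7,137),(-38,7,137),(-38,-7,137)]+[(x,y,7) for x,y in MODEL]:
    q=proj(ci,[o[0]+c*a-s*b,o[1]+s*a+c*b,z])[0]; cv2.circle(im,(int(q[0]),int(q[1])),2,(0,0,255),-1)
cv2.imwrite('pics/w3m.png',im)
plan([577,297,107],pick_R(-151.1))
E
```

```text
[577.27725687 296.73344301 222.69761654] [516.3316891  264.33248191 364.17687926]
3 x [[0.0002, -0.0001, 0.0514], [0, 0, 0]]
```

View pics/w3m.png

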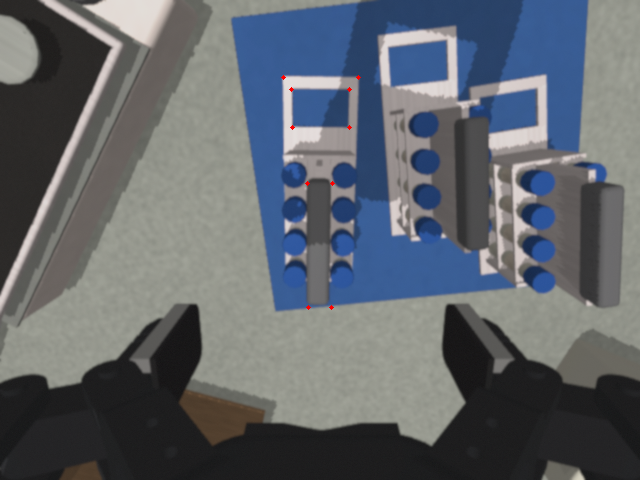

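Overlay on L matches within 2 px. Descending to grasp.

Emit:
{"op": "play_rows", "data": {"steps": [[[0,0,0.045],[0,0,0]],[[0,0,0.045],[0,0,0]],[[0,0,0.035],[0,0,0]],[[0,0,0.02],[0,0,0]],[[0,0,0.008],[0,0,0]],[[0,0,0],[0,0,0]],[[0,0,0],[0,0,0]]]}}

```text
time_s: 6.0
eef_pos: [578.2, 296.2, 109.1]
ee_rot: [0.001, 0.509, 0.861, 0.001]
force: [-0.2, -0.0, 1.3]
grip_width: 1.0
```

Emit:
{"op": "play_rows", "data": {"steps": [[[0,0,0],[0,0,0]],[[0,0,0],[0,0,0]],[[0,0,0],[0,0,0]],[[0,0,0],[0,0,0]],[[0,0,0],[0,0,0]],[[0,0,0],[0,0,0]],[[0,0,0],[0,0,0]],[[0,0,0],[0,0,0]]], "grip": 1, "squeeze": 60}}

```text
time_s: 6.8
eef_pos: [577.7, 296.4, 107.7]
ee_rot: [0.0, 0.509, 0.861, 0.0]
force: [1.2, -0.6, 1.9]
grip_width: 0.151
```

Emit:
{"op": "play_rows", "data": {"steps": [[[0,0,-0.02],[0,0,0]],[[0,0,-0.05],[0,0,0]],[[0,0,-0.06],[0,0,0]],[[0,0,-0.06],[0,0,0]],[[0,0,-0.03],[0,0,0]],[[0,0,0],[0,0,0]]]}}

```text
time_s: 7.4
eef_pos: [578.1, 296.8, 276.9]
ee_rot: [0.002, 0.509, 0.861, 0.003]
force: [-0.4, 0.9, -3.7]
grip_width: 0.152
```

```bash
python3 - <<'E'
from h import *
P,Q,s=state(); print(P,s['force'],s['wrist_torque'],s['grip_width'])
p,r=place('A',-31,40,32,104.7); print(p)
plan(p,r)
E
```

```text
[578.11371395 296.7936672  276.85548899] [-0.42356853  0.94055918 -3.74216973] [-0.02692477 -0.01870157  0.05328707] 0.15174988176579235
[562.65153778 -72.24514213 275.49199694]
9 [[[-0.0468,-0.0284,0.0001],[-0.0759,-0.0222,0.0772]],[[-0.0484,-0.0255,-0.0007],[-0.0759,-0.0222,0.0772]],[[-0.0499,-0.0224,-0.0013],[-0.0759,-0.0222,0.0772]],[[-0.0512,-0.0193,-0.0016],[-0.0759,-0.0222,0.0772]],[[-0.0523,-0.016,-0.0018],[-0.0759,-0.0222,0.0772]],[[-0.0532,-0.0127,-0.0017],[-0.0759,-0.0222,0.0772]],[[-0.0539,-0.0094,-0.0014],[-0.0759,-0.0222,0.0772]],[[-0.0544,-0.006,-0.001],[-0.0759,-0.0222,0.0772]],[[-0.0547,-0.0027,-0.0003],[-0.0759,-0.0222,0.0772]]]
```

Emit:
{"op": "play_rows", "data": {"steps": [[[-0.047,-0.028,0],[-0.076,-0.022,0.077]],[[-0.048,-0.0255,-0.001],[-0.076,-0.022,0.077]],[[-0.05,-0.022,-0.001],[-0.076,-0.022,0.077]],[[-0.051,-0.019,-0.002],[-0.076,-0.022,0.077]],[[-0.052,-0.016,-0.002],[-0.076,-0.022,0.077]],[[-0.053,-0.013,-0.002],[-0.076,-0.022,0.077]],[[-0.054,-0.009,-0.001],[-0.076,-0.022,0.077]],[[-0.054,-0.006,-0.001],[-0.076,-0.022,0.077]],[[-0.055,-0.003,0],[-0.076,-0.022,0.077]],[[0,0,0],[0,0,0]],[[0,0,0],[0,0,0]],[[0,0,0],[0,0,0]]]}}

```text
time_s: 8.6
eef_pos: [562.3, -70.8, 271.1]
ee_rot: [0.197, 0.699, 0.662, 0.186]
force: [0.2, -0.1, -3.0]
grip_width: 0.158
```

```bash
python3 - <<'E'
from h import *
P,Q,s=state(); print(P,s['grip_width'])
ci,im=snap('wrist','w4')
p,r=place('A',-31,40,32,104.7); print(p, np.degrees((Q.inv()*r).as_rotvec()))
im=im[:,:,::-1].copy()
for x,y in MODEL: # carrier pts -> tool
    q=proj(ci,P+Q.apply([-y,-x,104.7-4]))[0]; cv2.circle(im,(int(q[0]),int(q[1])),2,(0,0,255),-1)
for a in np.linspace(0,6.28,12):
    q=proj(ci,STUD['A']+[18.5*np.cos(a),18.5*np.sin(a),19.5])[0]; cv2.circle(im,(int(q[0]),int(q[1])),1,(0,255,0),-1)
cv2.imwrite('pics/w4m.png',im)
plan(*place('A',-31,2,32,104.7))
E
```

```text
[562.30012311 -70.8402399  271.13598202] 0.1582948669465019
[562.65153778 -72.24514213 275.49199694] [-0.48715369 -0.04773336  0.14034141]
1 [[[-0.0021,-0.0234,0.0387],[-0.0101,-0.0011,0.0038]]]
```

View pics/w4m.png

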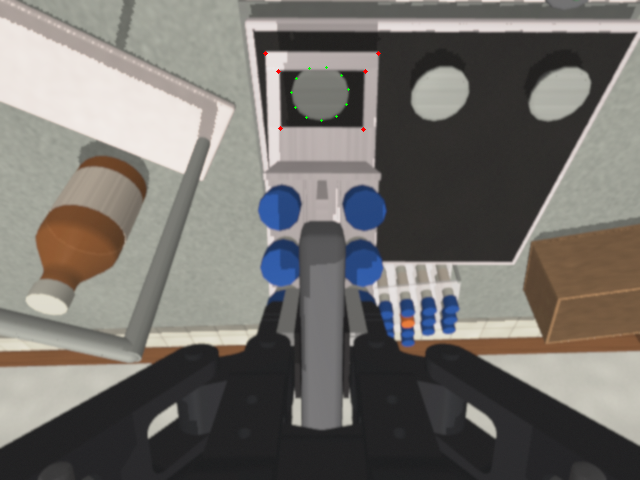

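The view shows the nose eye and stud A's head at (320,93), both matching the model. I'll lower the nose beyond the head.

Emit:
{"op": "play_rows", "data": {"steps": [[[-0.001,-0.008,0.015],[-0.01,0,0]],[[-0.001,-0.008,0.0125],[0,0,0]],[[0,-0.004,0.007],[0,0,0]],[[0,-0.001,0.002],[0,0,0]],[[0,0,0],[0,0,0]],[[0,0,0],[0,0,0]]]}}

```text
time_s: 9.25
eef_pos: [563.8, -73.4, 241.0]
ee_rot: [0.202, 0.698, 0.66, 0.19]
force: [0.1, -0.1, -2.7]
grip_width: 0.154
```

```bash
cat >> h.py <<'E'
def where(stud,gz=104.7):
    """current X,y,h,th rel stud from measured pose"""
    P,Q,s=state(); M=Q.as_matrix(); nose=-M[:,1]; u=-M[:,2]
    sx=np.array([np.cos(SH),np.sin(SH),0]); sy=np.array([-np.sin(SH),np.cos(SH),0])
    tip=P+107*nose-gz*u-STUD[stud]
    print('X %.1f y %.1f h %.1f th %.1f yawerr %.1f'%(tip@sx,tip@sy,tip[2],np.degrees(np.arcsin(-nose[2])),np.degrees(np.arcsin(np.clip(nose@sy,-1,1)))),'F',s['force'].round(1),'w',round(s['grip_width'],3),'t',round(s['time_s'],2))
E
python3 - <<'E'
from h import *
where('A'); plan(*place('A',-14.5,2,32,104.7))
E
```

```text
X -29.4 y -1.4 h 5.4 th 32.1 yawerr -0.1 F [ 0.1 -0.1 -2.7] w 0.154 t 9.25
1 x [[0.0014, 0.0148, 0.0148], [0, 0, 0]]
```

Emit:
{"op": "play_rows", "data": {"steps": [[[0.001,-0.002,0.0035],[0,0,0]],[[0.001,0,0],[0,0,0]],[[0,0.006,0.0035],[0,0,0]],[[0,0.006,0.0035],[0,0,0]],[[0,0.005,0.003],[0,0,0]],[[0,0,0],[0,0,0]],[[0,0,0],[0,0,0]]]}}

```text
time_s: 9.95
eef_pos: [578.6, -72.7, 237.8]
ee_rot: [0.201, 0.698, 0.66, 0.189]
force: [0.0, -0.3, -2.9]
grip_width: 0.152
```

```bash
python3 - <<'E'
from h import *
where('A'); snap('wrist','w5'); 
p0,r0=place('A',-14.5,2,32,104.7)
plan(*place('A',-14.5,2,20,104.7),wmax=4); plan(*place('A',-14.5,2,32,104.7))
E
```

```text
X -14.8 y 0.2 h 2.2 th 32.1 yawerr -0.1 F [ 0.  -0.3 -2.9] w 0.152 t 9.95
4 [[[-0.0002,0.0066,0.0084],[0.0671,0.0002,0.0005]],[[-0.0002,0.007,0.008],[0.0671,0.0002,0.0005]],[[-0.0002,0.0074,0.0076],[0.0671,0.0002,0.0005]],[[-0.0002,0.0078,0.0072],[0.0671,0.0002,0.0005]]]
1 x [[-0.0006, 0.0005, 0.0008], [0, 0, 0]]
```

View pics/w5.png

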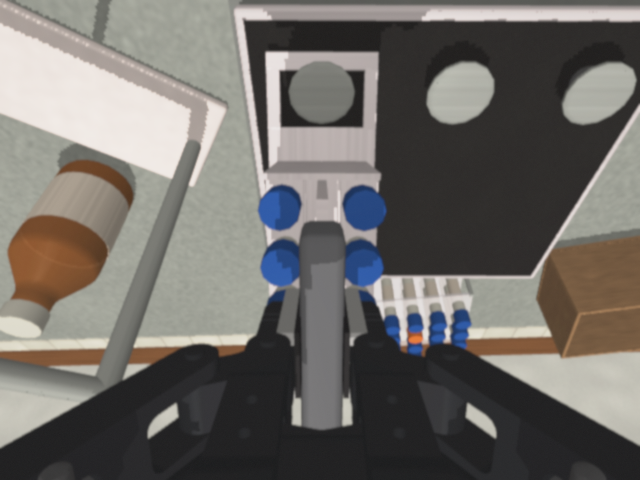

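The head now overlaps the nose bar at (321,70), so the bar is under it. Levelling.

Emit:
{"op": "play_rows", "data": {"steps": [[[0,0.0066,0.0084],[0.067,0,0]],[[0,0.007,0.008],[0.067,0,0]],[[0,0.0074,0.0076],[0.067,0,0]],[[0,0.0078,0.0072],[0.067,0,0]],[[0,0,0],[0,0,0]],[[0,0,0],[0,0,0]]]}}

```text
time_s: 10.6
eef_pos: [608.4, -74.3, 226.8]
ee_rot: [0.127, 0.716, 0.677, 0.119]
force: [0.4, 0.8, -2.9]
grip_width: 0.154
```

```bash
python3 - <<'E'
from h import *
where('A')
plan(*place('A',-15,2,9,104.7),wmax=4)
E
```

```text
X -14.6 y 0.3 h 1.8 th 20.1 yawerr -0.1 F [ 0.4  0.8 -2.9] w 0.154 t 10.6
3 [[[-0.0003,0.0079,0.0098],[0.0819,0.0003,0.0007]],[[-0.0003,0.0085,0.0093],[0.0819,0.0003,0.0007]],[[-0.0002,0.0091,0.0087],[0.0819,0.0003,0.0007]]]
```

Emit:
{"op": "play_rows", "data": {"steps": [[[0,0.0079,0.0098],[0.082,0,0]],[[0,0.0085,0.0093],[0.082,0,0]],[[0,0.009,0.0087],[0.082,0,0]],[[0,0,0],[0,0,0]],[[0,0,0],[0,0,0]]]}}

```text
time_s: 11.1
eef_pos: [632.3, -75.7, 212.3]
ee_rot: [0.058, 0.724, 0.685, 0.054]
force: [-0.5, -0.5, -2.8]
grip_width: 0.152
```

```bash
python3 - <<'E'
from h import *
where('A')
plan(*place('A',-16.5,1.,0,104.7),wmax=4)
E
```

```text
X -15.2 y 0.3 h 2.1 th 9.0 yawerr -0.1 F [-0.5 -0.5 -2.8] w 0.152 t 11.1
3 [[[-0.0002,0.0061,0.0084],[0.0669,0.0003,0.0006]],[[-0.0002,0.0065,0.0081],[0.0669,0.0003,0.0006]],[[-0.0002,0.0069,0.0078],[0.0669,0.0003,0.0006]]]
```

Emit:
{"op": "play_rows", "data": {"steps": [[[0,0.0061,0.0084],[0.067,0,0]],[[0,0.0065,0.0081],[0.067,0,0]],[[0,0.0069,0.0078],[0.067,0,0]],[[0,-0.002,0],[0,0,0]],[[0,-0.003,0],[0,0,0]],[[0,0,0.001],[0,0,0]],[[0,0,0],[0,0,0]]]}}

```text
time_s: 11.8
eef_pos: [645.0, -76.6, 195.8]
ee_rot: [0.0, 0.727, 0.687, -0.0]
force: [0.5, -0.2, -2.7]
grip_width: 0.15
```

```bash
python3 - <<'E'
from h import *
where('A'); snap('wrist','w6')
E
```

```text
X -20.3 y 0.1 h 1.1 th 0.0 yawerr -0.1 F [ 0.5 -0.2 -2.7] w 0.15 t 11.8
```

View pics/w6.png

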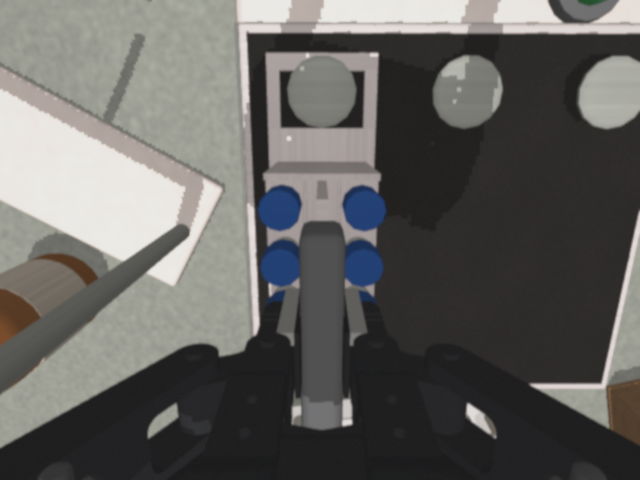

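It's level with the eye under the head (321,92). Lowering the last bit.

Emit:
{"op": "play_rows", "data": {"steps": [[[0,0,0.001],[0,0,0]],[[0,0,0.001],[0,0,0]],[[0,0,0],[0,0,0]]]}}

```text
time_s: 12.15
eef_pos: [645.4, -76.6, 193.8]
ee_rot: [0.0, 0.727, 0.687, -0.001]
force: [-1.4, -0.4, -1.9]
grip_width: 0.155
```

```bash
python3 - <<'E'
from h import *
where('A')
E
```

```text
X -20.0 y 0.1 h -0.8 th -0.1 yawerr -0.1 F [-1.4 -0.4 -1.9] w 0.155 t 12.15
```

Contact is beginning. A touch more, then release and retreat.

Emit:
{"op": "play_rows", "data": {"steps": [[[0,0,0.001],[0,0,0]],[[0,0,0],[0,0,0]]]}}

```text
time_s: 12.35
eef_pos: [645.4, -76.7, 193.7]
ee_rot: [0.0, 0.727, 0.687, -0.001]
force: [-3.1, -0.7, 5.1]
grip_width: 0.156
```

Emit:
{"op": "play_rows", "data": {"steps": [[[0,0,0],[0,0,0]],[[0,0,0],[0,0,0]],[[0,0,0],[0,0,0]],[[0,0,0],[0,0,0]],[[0,0,0],[0,0,0]]], "grip": 0.4}}

```text
time_s: 12.85
eef_pos: [645.4, -76.6, 192.8]
ee_rot: [-0.0, 0.727, 0.687, -0.001]
force: [0.2, -0.2, 0.5]
grip_width: 0.6
```

Emit:
{"op": "play_rows", "data": {"steps": [[[0,0,-0.02],[0,0,0]],[[0,0,-0.04],[0,0,0]],[[0,0,-0.06],[0,0,0]],[[0,0,-0.05],[0,0,0]],[[0,0,0],[0,0,0]],[[0,0,0],[0,0,0]]]}}

```text
time_s: 13.45
eef_pos: [645.7, -76.4, 320.5]
ee_rot: [0.0, 0.727, 0.687, -0.001]
force: [0.1, 0.2, -1.0]
grip_width: 0.601
```

```bash
python3 - <<'E'
from h import *
where('A'); ci,im=snap('wrist','w7'); im=im[:,:,::-1].copy()
sx=np.array([np.cos(SH),np.sin(SH),0]); o=STUD['A']+sx*(-20+107)
for x,y,z in [(*m,4) for m in MODEL]+[(38,7,134),(38,-7,134)]:
    q=proj(ci,o-sx*x+np.array([sx[1],-sx[0],0])*y+[0,0,z])[0]; cv2.circle(im,(int(q[0]),int(q[1])),2,(0,0,255),-1)
cv2.imwrite('pics/w7m.png',im)
E
```

```text
X -19.7 y 0.3 h 125.9 th -0.0 yawerr -0.1 F [ 0.1  0.2 -1. ] w 0.601 t 13.45
```

View pics/w7m.png

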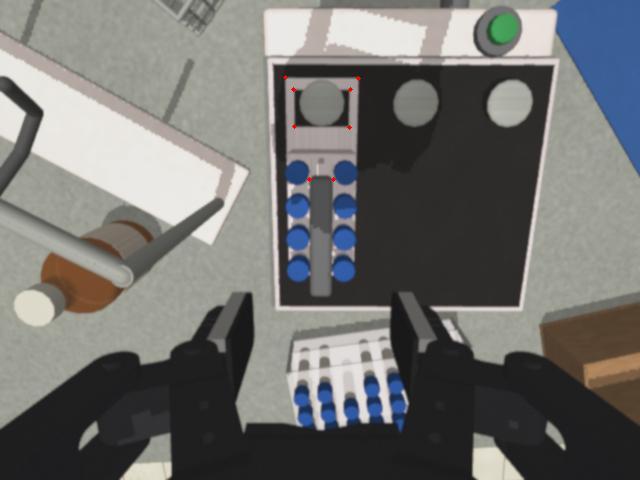

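Carrier L is seated on stud A. Next carrier M, hover and look.

```bash
python3 - <<'E'
from h import *
plan([504,358,240],pick_R(-144.3))
E
```

```text
11 [[[0.0516,-0.0201,0.0096],[-0.0004,-0.0,-0.0786]],[[0.0528,-0.0168,0.0096],[-0.0004,-0.0,-0.0786]],[[0.0537,-0.0135,0.0096],[-0.0004,-0.0,-0.0786]],[[0.0544,-0.0102,0.0096],[-0.0004,-0.0,-0.0786]],[[0.055,-0.0068,0.0096],[-0.0004,-0.0,-0.0786]],[[0.0553,-0.0034,0.0096],[-0.0004,-0.0,-0.0786]],[[0.0554,-0.0,0.0096],[-0.0004,-0.0,-0.0786]],[[0.0553,0.0034,0.0096],[-0.0004,-0.0,-0.0786]],[[0.055,0.0068,0.0096],[-0.0004,-0.0,-0.0786]],[[0.0544,0.0102,0.0096],[-0.0004,-0.0,-0.0786]],[[0.0537,0.0135,0.0096],[-0.0004,-0.0,-0.0786]]]
```

Emit:
{"op": "play_rows", "data": {"steps": [[[0.052,-0.02,0.01],[0,0,-0.079]],[[0.053,-0.017,0.01],[0,0,-0.079]],[[0.054,-0.0135,0.01],[0,0,-0.079]],[[0.054,-0.01,0.01],[0,0,-0.079]],[[0.055,-0.007,0.01],[0,0,-0.079]],[[0.055,-0.003,0.01],[0,0,-0.079]],[[0.055,0,0.01],[0,0,-0.079]],[[0.055,0.003,0.01],[0,0,-0.079]],[[0.055,0.007,0.01],[0,0,-0.079]],[[0.054,0.01,0.01],[0,0,-0.079]],[[0.054,0.0135,0.01],[0,0,-0.079]],[[0,0,0],[0,0,0]],[[0,0,0],[0,0,0]]], "grip": 0}}

```text
time_s: 14.8
eef_pos: [503.1, 357.6, 236.0]
ee_rot: [-0.001, 0.454, 0.891, -0.002]
force: [-0.5, 0.6, 0.3]
grip_width: 0.998
```

```bash
cat >> h.py <<'E'
def overlay(f,o,head,extra=()):
    ci,im=snap('wrist'); im=im[:,:,::-1].copy(); th=np.radians(head);c,s=np.cos(th),np.sin(th)
    for a,b,z in [(38,7,137),(38,-7,137),(-38,7,137),(-38,-7,137)]+[(x,y,7) for x,y in MODEL]:
        q=proj(ci,[o[0]+c*a-s*b,o[1]+s*a+c*b,z])[0]; cv2.circle(im,(int(q[0]),int(q[1])),2,(0,0,255),-1)
    cv2.imwrite(f'pics/{f}.png',im)
E
python3 - <<'E'
from h import *
print(state()[0]); overlay('w8',[503.5,358.1],-144.3); plan([504,358,108],pick_R(-144.3))
E
```

```text
[503.09575961 357.63120332 235.97042017]
3 [[[0.0003,0.0006,0.0571],[-0.0016,-0.0,0.0011]],[[0.0003,0.0005,0.0571],[-0.0016,-0.0,0.0011]],[[0.0003,0.0005,0.0571],[-0.0016,-0.0,0.0011]]]
```

View pics/w8.png

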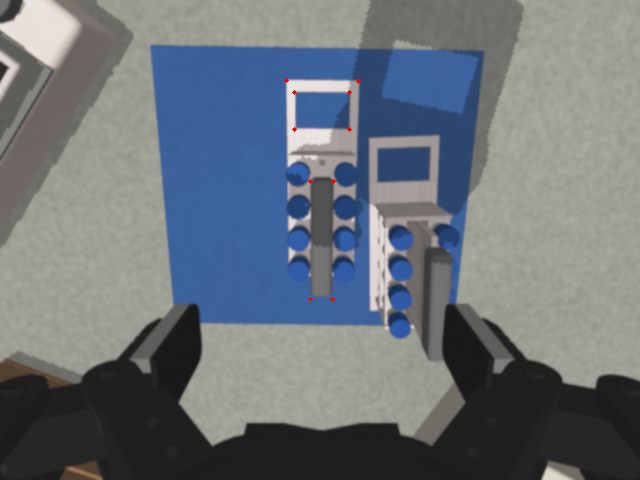

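Emit:
{"op": "play_rows", "data": {"steps": [[[0,0,0.03],[0,0,0]],[[0,0,0.045],[0,0,0]],[[0,0,0.045],[0,0,0]],[[0,0,0.03],[0,0,0]],[[0,0,0.015],[0,0,0]],[[0,0,0.006],[0,0,0]],[[0,0,0],[0,0,0]],[[0,0,0],[0,0,0]]], "grip": 0.5}}

```text
time_s: 15.65
eef_pos: [504.3, 357.3, 110.6]
ee_rot: [0.0, 0.455, 0.89, -0.0]
force: [-0.5, 0.9, 0.7]
grip_width: 0.497
```

Emit:
{"op": "play_rows", "data": {"steps": [[[0,0,0],[0,0,0]],[[0,0,0],[0,0,0]],[[0,0,0],[0,0,0]],[[0,0,0],[0,0,0]],[[0,0,0],[0,0,0]],[[0,0,0],[0,0,0]]], "grip": 1, "squeeze": 60}}

```text
time_s: 16.25
eef_pos: [503.9, 357.6, 110.1]
ee_rot: [-0.0, 0.455, 0.891, -0.0]
force: [-2.7, 0.8, 5.1]
grip_width: 0.153
```

Emit:
{"op": "play_rows", "data": {"steps": [[[0,0,-0.02],[0,0,0]],[[0,0,-0.05],[0,0,0]],[[0,0,-0.06],[0,0,0]],[[0,0,-0.06],[0,0,0]],[[0,0,-0.03],[0,0,0]],[[0,0,0],[0,0,0]]]}}

```text
time_s: 16.85
eef_pos: [504.6, 357.7, 277.0]
ee_rot: [0.001, 0.455, 0.891, 0.001]
force: [0.8, 0.4, -4.0]
grip_width: 0.147
```

```bash
python3 - <<'E'
from h import *
P,Q,s=state(); print(P,s['force'],s['grip_width'])
p,r=place('B',-31,45,32,105); print(p)
plan(p,r)
E
```

```text
[504.61201636 357.72539216 276.99311863] [ 0.80704153  0.4068881  -3.95135986] 0.1465572925974764
[566.99282562   5.26400916 280.74641137]
8 [[[-0.0537,-0.026,-0.0006],[-0.0848,-0.0304,0.1059]],[[-0.0557,-0.0214,-0.0009],[-0.0848,-0.0304,0.1059]],[[-0.0573,-0.0166,-0.0008],[-0.0848,-0.0304,0.1059]],[[-0.0585,-0.0118,-0.0004],[-0.0848,-0.0304,0.1059]],[[-0.0593,-0.0069,0.0004],[-0.0848,-0.0304,0.1059]],[[-0.0596,-0.002,0.0015],[-0.0848,-0.0304,0.1059]],[[-0.0595,0.0028,0.003],[-0.0848,-0.0304,0.1059]],[[-0.059,0.0075,0.0047],[-0.0848,-0.0304,0.1059]]]
```

Emit:
{"op": "play_rows", "data": {"steps": [[[-0.054,-0.026,-0.001],[-0.085,-0.03,0.106]],[[-0.056,-0.0215,-0.001],[-0.085,-0.03,0.106]],[[-0.057,-0.017,-0.001],[-0.085,-0.03,0.106]],[[-0.0585,-0.012,0],[-0.085,-0.03,0.106]],[[-0.059,-0.007,0],[-0.085,-0.03,0.106]],[[-0.06,-0.002,0.0015],[-0.085,-0.03,0.106]],[[-0.0595,0.003,0.003],[-0.085,-0.03,0.106]],[[-0.059,0.0075,0.004],[-0.085,-0.03,0.106]],[[0,0,0],[0,0,0]],[[0,0,0],[0,0,0]],[[0,0,0],[0,0,0]]]}}

```text
time_s: 17.95
eef_pos: [565.1, 5.2, 277.3]
ee_rot: [0.197, 0.699, 0.661, 0.187]
force: [-0.1, -0.2, -3.4]
grip_width: 0.152
```

```bash
cat >> h.py <<'E'
def held(f,stud,gz):
    P,Q,s=state(); ci,im=snap('wrist'); im=im[:,:,::-1].copy()
    for x,y in MODEL:
        q=proj(ci,P+Q.apply([-y,-x,gz-4]))[0]; cv2.circle(im,(int(q[0]),int(q[1])),2,(0,0,255),-1)
    for a in np.linspace(0,6.28,12):
        q=proj(ci,STUD[stud]+[18.5*np.cos(a),18.5*np.sin(a),19.5])[0]; cv2.circle(im,(int(q[0]),int(q[1])),1,(0,255,0),-1)
    cv2.imwrite(f'pics/{f}.png',im)
E
python3 - <<'E'
from h import *
where('B',107); held('w9','B',107); plan(*place('B',-30,3,32,107))
E
```

```text
X -32.9 y -0.1 h 40.1 th 31.6 yawerr -0.0 F [-0.1 -0.2 -3.4] w 0.152 t 17.95
1 [[[-0.0001,-0.0243,0.0435],[-0.0086,-0.0017,0.0017]]]
```

View pics/w9.png

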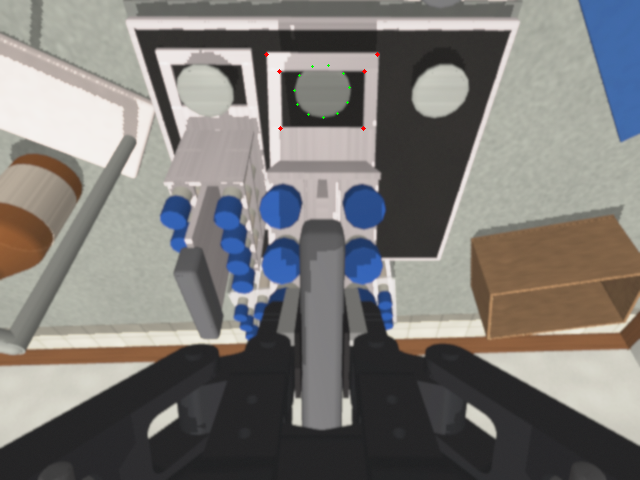

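Model and view agree again (head at (322,92) in the eye). Lower, then draw back.

Emit:
{"op": "play_rows", "data": {"steps": [[[0,-0.009,0.016],[-0.009,0,0]],[[0,-0.009,0.016],[0,0,0]],[[0,-0.0045,0.008],[0,0,0]],[[0,-0.0018,0.0035],[0,0,0]],[[0,0,0],[0,0,0]],[[0,0,0],[0,0,0]]]}}

```text
time_s: 18.6
eef_pos: [567.8, 4.5, 242.2]
ee_rot: [0.202, 0.698, 0.66, 0.19]
force: [-0.6, 0.9, -4.3]
grip_width: 0.148
```

```bash
python3 - <<'E'
from h import *
where('B',107);  plan(*place('B',-14.5,2.5,32,107))
E
```

```text
X -28.6 y -0.7 h 4.6 th 32.2 yawerr -0.0 F [-0.6  0.9 -4.3] w 0.148 t 18.6
1 x [[0.001, 0.0148, 0.0129], [0, 0, 0]]
```

Emit:
{"op": "play_rows", "data": {"steps": [[[0.001,-0.0015,0.0025],[0,0,0]],[[0,0,0],[0,0,0]],[[0,0.0055,0.0035],[0,0,0]],[[0,0.0055,0.0035],[0,0,0]],[[0,0.005,0.003],[0,0,0]],[[0,0,0],[0,0,0]],[[0,0,0],[0,0,0]]]}}

```text
time_s: 19.3
eef_pos: [581.8, 4.3, 239.3]
ee_rot: [0.201, 0.699, 0.66, 0.19]
force: [-1.3, -0.1, -3.2]
grip_width: 0.151
```

```bash
python3 - <<'E'
from h import *
where('B',107);  plan(*place('B',-14.5,2,20,107),wmax=4)
E
```

```text
X -14.8 y -0.1 h 1.7 th 32.1 yawerr -0.0 F [-1.3 -0.1 -3.2] w 0.151 t 19.3
4 [[[0.0,0.0068,0.0083],[0.0674,-0.0001,0.0]],[[0.0,0.0073,0.0079],[0.0674,-0.0001,0.0]],[[0.0,0.0077,0.0075],[0.0674,-0.0001,0.0]],[[0.0,0.008,0.0071],[0.0674,-0.0001,0.0]]]
```

Emit:
{"op": "play_rows", "data": {"steps": [[[0,0.0068,0.0083],[0.067,0,0]],[[0,0.0073,0.0079],[0.067,0,0]],[[0,0.0077,0.0075],[0.067,0,0]],[[0,0.008,0.0071],[0.067,0,0]],[[0,0,0],[0,0,0]],[[0,0,0],[0,0,0]]]}}

```text
time_s: 19.9
eef_pos: [612.1, 2.6, 229.0]
ee_rot: [0.127, 0.716, 0.676, 0.12]
force: [-0.9, -1.3, -2.8]
grip_width: 0.153
```

```bash
python3 - <<'E'
from h import *
where('B',107);  plan(*place('B',-15,2,9,107),wmax=4)
E
```

```text
X -14.4 y -0.0 h 1.7 th 20.1 yawerr -0.0 F [-0.9 -1.3 -2.8] w 0.153 t 19.9
3 [[[0.0,0.0081,0.0099],[0.0824,-0.0002,0.0001]],[[0.0,0.0087,0.0093],[0.0824,-0.0002,0.0001]],[[0.0,0.0093,0.0087],[0.0824,-0.0002,0.0001]]]
```

Emit:
{"op": "play_rows", "data": {"steps": [[[0,0.008,0.0098],[0.082,0,0]],[[0,0.0086,0.0093],[0.082,0,0]],[[0,0.009,0.0087],[0.082,0,0]],[[0,0,0],[0,0,0]],[[0,0,0],[0,0,0]]]}}

```text
time_s: 20.4
eef_pos: [636.2, 1.3, 214.6]
ee_rot: [0.058, 0.725, 0.684, 0.055]
force: [-0.7, 0.6, -3.5]
grip_width: 0.152
```

```bash
python3 - <<'E'
from h import *
where('B',107);  plan(*place('B',-16.5,1.,0,107),wmax=4)
E
```

```text
X -15.3 y 0.0 h 2.0 th 9.1 yawerr -0.0 F [-0.7  0.6 -3.5] w 0.152 t 20.4
3 [[[0.0,0.0063,0.0085],[0.0674,-0.0002,0.0001]],[[0.0,0.0068,0.0081],[0.0674,-0.0002,0.0001]],[[0.0,0.0072,0.0078],[0.0674,-0.0002,0.0001]]]
```

Emit:
{"op": "play_rows", "data": {"steps": [[[0,0.0063,0.0085],[0.067,0,0]],[[0,0.0068,0.0081],[0.067,0,0]],[[0,0.0072,0.0078],[0.067,0,0]],[[0,-0.002,0],[0,0,0]],[[0,-0.003,0],[0,0,0]],[[0,0,0.001],[0,0,0]],[[0,0,0],[0,0,0]]]}}

```text
time_s: 21.1
eef_pos: [649.5, 0.4, 198.1]
ee_rot: [0.0, 0.727, 0.687, 0.0]
force: [0.1, 0.3, -3.2]
grip_width: 0.156
```

Emit:
{"op": "play_rows", "data": {"steps": [[[0,0,0.001],[0,0,0]],[[0,0,0.001],[0,0,0]],[[0,0,0],[0,0,0]]]}}

```text
time_s: 21.4
eef_pos: [649.9, 0.4, 196.2]
ee_rot: [0.0, 0.727, 0.687, 0.0]
force: [0.6, 0.0, -1.1]
grip_width: 0.153
```

```bash
python3 - <<'E'
from h import *
where('B',107)
E
```

```text
X -19.8 y -0.1 h -0.9 th 0.0 yawerr -0.0 F [ 0.6  0.  -1.1] w 0.153 t 21.4
```

Emit:
{"op": "play_rows", "data": {"steps": [[[0,0,0.001],[0,0,0]],[[0,0,0],[0,0,0]]]}}

```text
time_s: 21.6
eef_pos: [649.9, 0.5, 196.1]
ee_rot: [0.0, 0.727, 0.687, 0.0]
force: [-2.0, 2.2, 5.2]
grip_width: 0.151
```

Emit:
{"op": "play_rows", "data": {"steps": [[[0,0,0],[0,0,0]],[[0,0,0],[0,0,0]],[[0,0,0],[0,0,0]],[[0,0,0],[0,0,0]],[[0,0,0],[0,0,0]]], "grip": 0.5}}

```text
time_s: 22.1
eef_pos: [649.9, 0.3, 195.0]
ee_rot: [-0.0, 0.727, 0.686, -0.0]
force: [-0.6, 0.7, 0.2]
grip_width: 0.499
```

Emit:
{"op": "play_rows", "data": {"steps": [[[0,0,-0.02],[0,0,0]],[[0,0,-0.04],[0,0,0]],[[0,0,-0.06],[0,0,0]],[[0,0,-0.05],[0,0,0]],[[0,0,0],[0,0,0]],[[0,0,0],[0,0,0]]]}}

```text
time_s: 22.7
eef_pos: [650.0, 0.3, 322.8]
ee_rot: [0.0, 0.727, 0.687, 0.0]
force: [-0.0, -0.0, -0.8]
grip_width: 0.498
```

```bash
python3 - <<'E'
from h import *
where('B',107); snap('wrist','w10'); plan([496,447.5,240],pick_R(-142.6))
E
```

```text
X -19.7 y -0.2 h 125.7 th 0.0 yawerr -0.0 F [-0.  -0.  -0.8] w 0.498 t 22.7
11 [[[0.053,-0.0217,0.0099],[-0.0002,-0.0001,-0.0822]],[[0.0543,-0.0182,0.0099],[-0.0002,-0.0001,-0.0822]],[[0.0554,-0.0147,0.0099],[-0.0002,-0.0001,-0.0822]],[[0.0562,-0.0111,0.0099],[-0.0002,-0.0001,-0.0822]],[[0.0568,-0.0074,0.0099],[-0.0002,-0.0001,-0.0822]],[[0.0572,-0.0038,0.0099],[-0.0002,-0.0001,-0.0822]],[[0.0573,-0.0001,0.0099],[-0.0002,-0.0001,-0.0822]],[[0.0572,0.0036,0.0099],[-0.0002,-0.0001,-0.0822]],[[0.0568,0.0073,0.0099],[-0.0002,-0.0001,-0.0822]],[[0.0563,0.011,0.0099],[-0.0002,-0.0001,-0.0822]],[[0.0554,0.0146,0.0099],[-0.0002,-0.0001,-0.0822]]]
```

View pics/w10.png

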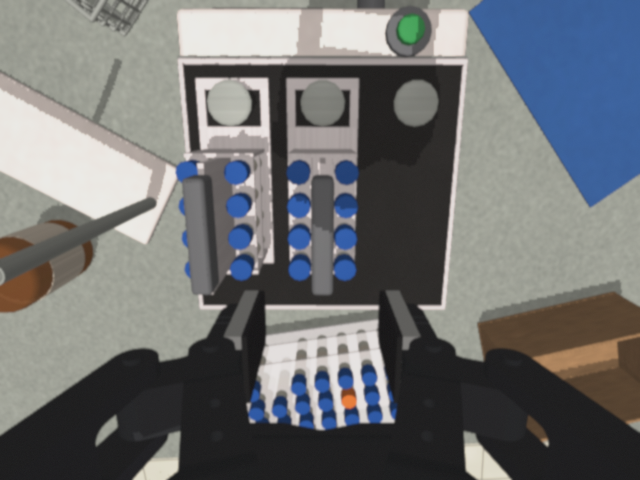

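Two carriers are seated (heads at (230,102) and (322,103) in the eyes), and one stud is free. Now carrier R.

Emit:
{"op": "play_rows", "data": {"steps": [[[0.053,-0.022,0.01],[0,0,-0.082]],[[0.054,-0.018,0.01],[0,0,-0.082]],[[0.055,-0.015,0.01],[0,0,-0.082]],[[0.056,-0.011,0.01],[0,0,-0.082]],[[0.057,-0.0075,0.01],[0,0,-0.082]],[[0.057,-0.004,0.01],[0,0,-0.082]],[[0.057,0,0.01],[0,0,-0.082]],[[0.057,0.0035,0.01],[0,0,-0.082]],[[0.057,0.007,0.01],[0,0,-0.082]],[[0.056,0.011,0.01],[0,0,-0.082]],[[0.0555,0.0145,0.01],[0,0,-0.082]],[[0,0,0],[0,0,0]],[[0,0,0],[0,0,0]]]}}

```text
time_s: 24.05
eef_pos: [495.3, 446.5, 238.4]
ee_rot: [-0.001, 0.443, 0.896, -0.001]
force: [-0.2, -1.2, 0.7]
grip_width: 0.499
```

```bash
python3 - <<'E'
from h import *
print(state()[0]); overlay('w11',[495.7,447.5],-142.6); plan([496,447.5,108],pick_R(-142.6))
E
```

```text
[495.33077371 446.53085478 238.42920099]
3 x [[0.0006, 0.0006, 0.0583], [0, 0, 0]]
```

View pics/w11.png

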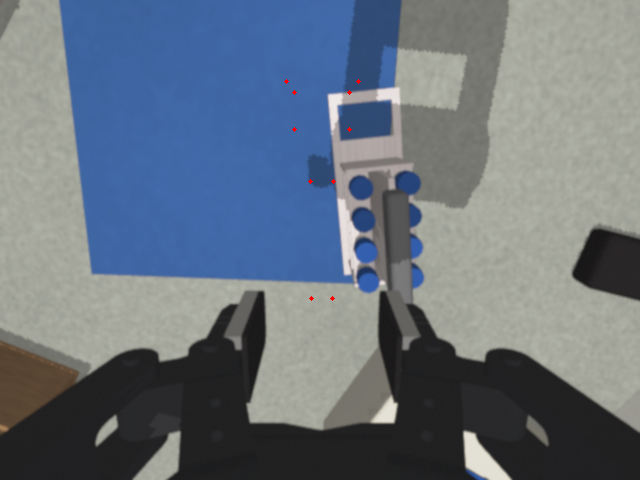

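Carrier R has been knocked aside by about 45 mm, so I'll re-measure it.

```bash
python3 - <<'E'
import cv2
im=cv2.imread('pics/w11.png')[75:305,290:450]
im=cv2.resize(im,None,fx=2.6,fy=2.6,interpolation=cv2.INTER_CUBIC)
cv2.imwrite('pics/w11c.png',im)
E
```

```text
(no output)
```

View pics/w11c.png

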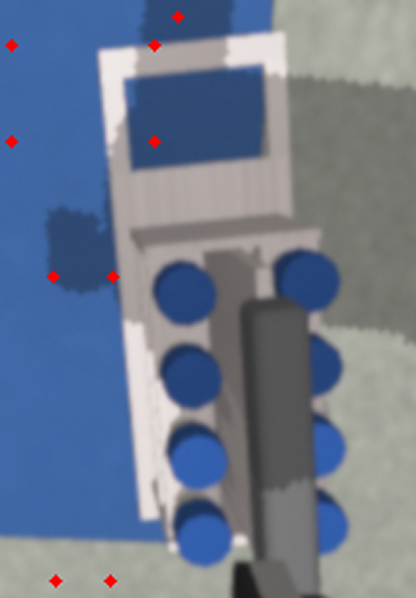

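```bash
python3 - <<'E'
from h import *
ci=cams.camera_info('wrist')
px=np.array([(98,50),(285,32),(125,80),(265,65),(267,155),(131,170),(142,522)])/2.6+[290,75]
M=np.r_[MODEL,[[-60,31]]]
x,e,W=fit(ci,px,7.,M); print(x[:2].round(1),np.degrees(x[2]).round(1),e.round(1))
plan([*x[:2],240],pick_R(np.degrees(x[2])))
E
```

```text
[474.1 488.7] -136.9 1.4
2 [[[0.0317,0.0057,-0.0006],[-0.0014,-0.0002,-0.0651]],[[0.0313,0.0073,-0.0006],[-0.0014,-0.0002,-0.0651]]]
```

Emit:
{"op": "play_rows", "data": {"steps": [[[0.032,0.006,0],[0,0,-0.065]],[[0.031,0.007,0],[0,0,-0.065]],[[0,0,0],[0,0,0]],[[0,0,0],[0,0,0]]]}}

```text
time_s: 24.5
eef_pos: [474.8, 488.2, 240.1]
ee_rot: [-0.0, 0.398, 0.917, -0.0]
force: [0.1, -0.3, -0.2]
grip_width: 0.5
```

```bash
python3 - <<'E'
from h import *
print(state()[0]); overlay('w12',[474.1,488.7],-136.9); plan([474.1,488.7,108],pick_R(-136.9))
E
```

```text
[474.78359546 488.19747763 240.10361642]
3 x [[0.0005, -0.0, 0.0588], [0, 0, 0]]
```

View pics/w12.png

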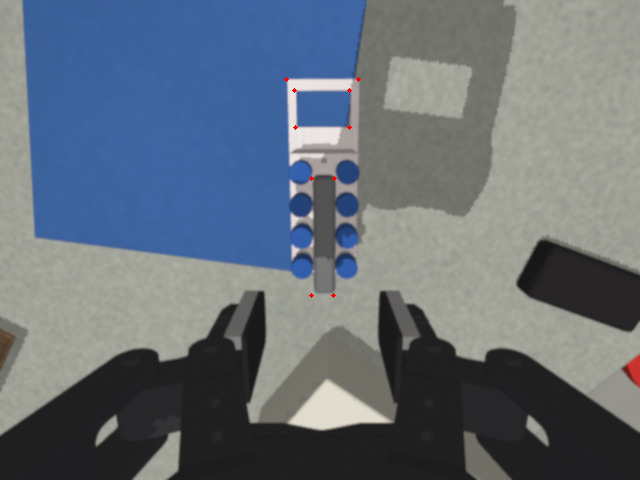

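Overlay fits. Grasp.

Emit:
{"op": "play_rows", "data": {"steps": [[[0,0,0.03],[0,0,0]],[[0,0,0.045],[0,0,0]],[[0,0,0.045],[0,0,0]],[[0,0,0.035],[0,0,0]],[[0,0,0.015],[0,0,0]],[[0,0,0.006],[0,0,0]],[[0,0,0],[0,0,0]],[[0,0,0],[0,0,0]]]}}

```text
time_s: 25.35
eef_pos: [474.8, 489.5, 109.9]
ee_rot: [0.0, 0.398, 0.917, 0.001]
force: [0.5, -0.9, -1.0]
grip_width: 0.501
```

Emit:
{"op": "play_rows", "data": {"steps": [[[0,0,0],[0,0,0]],[[0,0,0],[0,0,0]],[[0,0,0],[0,0,0]],[[0,0,0],[0,0,0]],[[0,0,0],[0,0,0]],[[0,0,0],[0,0,0]]], "grip": 1, "squeeze": 60}}

```text
time_s: 25.95
eef_pos: [474.2, 489.7, 109.2]
ee_rot: [0.0, 0.397, 0.918, 0.001]
force: [-2.0, 0.4, 6.2]
grip_width: 0.15
```

Emit:
{"op": "play_rows", "data": {"steps": [[[0,0,-0.02],[0,0,0]],[[0,0,-0.05],[0,0,0]],[[0,0,-0.06],[0,0,0]],[[0,0,-0.06],[0,0,0]],[[0,0,-0.03],[0,0,0]],[[0,0,0],[0,0,0]]]}}

```text
time_s: 26.55
eef_pos: [474.7, 489.6, 277.3]
ee_rot: [0.001, 0.398, 0.918, 0.003]
force: [-0.4, 0.5, -3.7]
grip_width: 0.154
```

```bash
python3 - <<'E'
from h import *
P,Q,s=state(); print(P,s['force'],s['grip_width'])
p,r=place('C',-31,45,32,106); print(p)
plan(p,r)
E
```

```text
[474.72559346 489.56463212 277.26515229] [-0.44158843  0.54015243 -3.70567926] 0.15360818127758993
[570.96378506  82.79451345 281.59445947]
10 [[[-0.0483,-0.0277,-0.0007],[-0.0664,-0.029,0.1004]],[[-0.0504,-0.0238,-0.0009],[-0.0664,-0.029,0.1004]],[[-0.0521,-0.0197,-0.0009],[-0.0664,-0.029,0.1004]],[[-0.0535,-0.0155,-0.0006],[-0.0664,-0.029,0.1004]],[[-0.0546,-0.0112,-0.0001],[-0.0664,-0.029,0.1004]],[[-0.0553,-0.0069,0.0007],[-0.0664,-0.029,0.1004]],[[-0.0557,-0.0026,0.0017],[-0.0664,-0.029,0.1004]],[[-0.0556,0.0017,0.003],[-0.0664,-0.029,0.1004]],[[-0.0552,0.0059,0.0044],[-0.0664,-0.029,0.1004]],[[-0.0545,0.0099,0.0061],[-0.0664,-0.029,0.1004]]]
```

Emit:
{"op": "play_rows", "data": {"steps": [[[-0.048,-0.028,-0.001],[-0.066,-0.029,0.1]],[[-0.05,-0.024,-0.001],[-0.066,-0.029,0.1]],[[-0.052,-0.02,-0.001],[-0.066,-0.029,0.1]],[[-0.0535,-0.0155,-0.001],[-0.066,-0.029,0.1]],[[-0.055,-0.011,0],[-0.066,-0.029,0.1]],[[-0.055,-0.007,0.001],[-0.066,-0.029,0.1]],[[-0.056,-0.0025,0.0015],[-0.066,-0.029,0.1]],[[-0.0555,0.0015,0.003],[-0.066,-0.029,0.1]],[[-0.055,0.006,0.004],[-0.066,-0.029,0.1]],[[-0.0545,0.01,0.005],[-0.07,-0.029,0.103]],[[0,0,0],[0,0,0]],[[0,0,0],[0,0,0]],[[0,0,0],[0,0,0]]]}}

```text
time_s: 27.85
eef_pos: [569.0, 83.5, 279.1]
ee_rot: [0.199, 0.699, 0.662, 0.186]
force: [0.8, 1.2, -4.6]
grip_width: 0.151
```

```bash
python3 - <<'E'
from h import *
where('C',106); held('w13','C',106); plan(*place('C',-30,3,32,106))
E
```

```text
X -34.1 y -0.1 h 42.7 th 31.6 yawerr -0.2 F [ 0.8  1.2 -4.6] w 0.151 t 27.85
1 [[[-0.0009,-0.0246,0.0471],[-0.0083,0.003,0.0053]]]
```

View pics/w13.png

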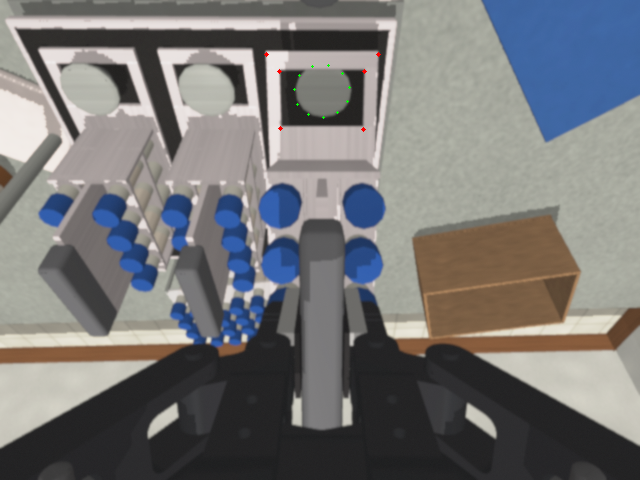

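The head at (323,91) sits in the eye outline as modelled.

Emit:
{"op": "play_rows", "data": {"steps": [[[0,-0.009,0.017],[-0.008,0.003,0.005]],[[0,-0.009,0.017],[0,0,0]],[[0,-0.0045,0.009],[0,0,0]],[[0,-0.0018,0.0035],[0,0,0]],[[0,0,0],[0,0,0]],[[0,0,0],[0,0,0]]]}}

```text
time_s: 28.5
eef_pos: [572.9, 82.7, 241.7]
ee_rot: [0.202, 0.699, 0.659, 0.19]
force: [-0.0, -0.1, -2.6]
grip_width: 0.154
```

```bash
python3 - <<'E'
from h import *
where('C',106);  plan(*place('C',-14.5,2.5,32,106))
E
```

```text
X -28.7 y 0.1 h 5.0 th 32.2 yawerr 0.0 F [-0.  -0.1 -2.6] w 0.154 t 28.5
1 x [[-0.0, 0.0146, 0.0133], [0, 0, 0]]
```

Emit:
{"op": "play_rows", "data": {"steps": [[[0,-0.0015,0.003],[0,0,0]],[[0,0,0],[0,0,0]],[[0,0.0055,0.0035],[0,0,0]],[[0,0.0055,0.0035],[0,0,0]],[[0,0.005,0.003],[0,0,0]],[[0,0,0],[0,0,0]],[[0,0,0],[0,0,0]]]}}

```text
time_s: 29.2
eef_pos: [587.0, 81.7, 238.4]
ee_rot: [0.201, 0.699, 0.659, 0.189]
force: [-0.7, 0.4, -3.3]
grip_width: 0.151
```

```bash
python3 - <<'E'
from h import *
where('C',106);  plan(*place('C',-14.5,2,20,106),wmax=4)
E
```

```text
X -14.7 y -0.1 h 1.7 th 32.1 yawerr 0.1 F [-0.7  0.4 -3.3] w 0.151 t 29.2
4 [[[0.0001,0.0067,0.0082],[0.0671,0.0002,-0.0004]],[[0.0001,0.0071,0.0078],[0.0671,0.0002,-0.0004]],[[0.0001,0.0075,0.0075],[0.0671,0.0002,-0.0004]],[[0.0001,0.0079,0.0071],[0.0671,0.0002,-0.0004]]]
```

Emit:
{"op": "play_rows", "data": {"steps": [[[0,0.0067,0.0082],[0.067,0,0]],[[0,0.0071,0.0078],[0.067,0,0]],[[0,0.0075,0.0075],[0.067,0,0]],[[0,0.0079,0.0071],[0.067,0,0]],[[0,0,0],[0,0,0]],[[0,0,0],[0,0,0]]]}}

```text
time_s: 29.8
eef_pos: [616.8, 80.0, 228.0]
ee_rot: [0.127, 0.716, 0.675, 0.12]
force: [-0.2, 0.2, -3.2]
grip_width: 0.15
```

```bash
python3 - <<'E'
from h import *
where('C',106);  plan(*place('C',-15,2,9,106),wmax=4)
E
```

```text
X -14.6 y -0.1 h 1.7 th 20.1 yawerr 0.1 F [-0.2  0.2 -3.2] w 0.15 t 29.8
3 [[[0.0001,0.008,0.0098],[0.082,0.0002,-0.0005]],[[0.0001,0.0087,0.0093],[0.082,0.0002,-0.0005]],[[0.0001,0.0092,0.0087],[0.082,0.0002,-0.0005]]]
```

Emit:
{"op": "play_rows", "data": {"steps": [[[0,0.008,0.0098],[0.082,0,0]],[[0,0.0086,0.0093],[0.082,0,0]],[[0,0.009,0.0087],[0.082,0,0]],[[0,0,0],[0,0,0]],[[0,0,0],[0,0,0]]]}}

```text
time_s: 30.3
eef_pos: [640.9, 78.6, 213.6]
ee_rot: [0.057, 0.725, 0.684, 0.054]
force: [-0.2, 0.3, -3.4]
grip_width: 0.152
```

```bash
python3 - <<'E'
from h import *
where('C',106);  plan(*place('C',-16.5,1.,0,106),wmax=4)
E
```

```text
X -15.4 y -0.0 h 2.0 th 9.1 yawerr 0.1 F [-0.2  0.3 -3.4] w 0.152 t 30.3
3 [[[0.0001,0.0063,0.0084],[0.067,0.0001,-0.0005]],[[0.0001,0.0067,0.0081],[0.067,0.0001,-0.0005]],[[0.0001,0.0071,0.0077],[0.067,0.0001,-0.0005]]]
```

Emit:
{"op": "play_rows", "data": {"steps": [[[0,0.0063,0.0084],[0.067,0,0]],[[0,0.0067,0.0081],[0.067,0,0]],[[0,0.0071,0.0077],[0.067,0,0]],[[0,-0.002,0],[0,0,0]],[[0,-0.003,0],[0,0,0]],[[0,0,0.001],[0,0,0]],[[0,0,0],[0,0,0]]]}}

```text
time_s: 31.0
eef_pos: [654.0, 77.9, 197.3]
ee_rot: [0.0, 0.728, 0.686, 0.0]
force: [0.6, -0.9, -3.5]
grip_width: 0.15
```

Emit:
{"op": "play_rows", "data": {"steps": [[[0,0,0.001],[0,0,0]],[[0,0,0.001],[0,0,0]],[[0,0,0.001],[0,0,0]],[[0,0,0],[0,0,0]]]}}

```text
time_s: 31.4
eef_pos: [654.4, 77.8, 195.3]
ee_rot: [-0.0, 0.728, 0.686, -0.0]
force: [-4.1, 1.8, 4.7]
grip_width: 0.154
```

```bash
python3 - <<'E'
from h import *
where('C',106)
E
```

```text
X -19.9 y -0.1 h -0.7 th -0.0 yawerr 0.1 F [-4.1  1.8  4.7] w 0.154 t 31.4
```

Emit:
{"op": "play_rows", "data": {"steps": [[[0,0,0],[0,0,0]],[[0,0,0],[0,0,0]],[[0,0,0],[0,0,0]],[[0,0,0],[0,0,0]],[[0,0,0],[0,0,0]]], "grip": 0.5}}

```text
time_s: 31.9
eef_pos: [654.4, 77.7, 194.1]
ee_rot: [-0.0, 0.728, 0.686, -0.0]
force: [0.4, -0.0, -0.2]
grip_width: 0.5
```

Emit:
{"op": "play_rows", "data": {"steps": [[[0,0,-0.02],[0,0,0]],[[0,0,-0.04],[0,0,0]],[[0,0,-0.06],[0,0,0]],[[0,0,-0.05],[0,0,0]],[[0,-0.03,-0.02],[0,0,0]],[[0,-0.06,0],[0,0,0]],[[0,-0.06,0],[0,0,0]],[[0,0,0],[0,0,0]],[[0,0,0],[0,0,0]]]}}

```text
time_s: 32.8
eef_pos: [542.0, 84.4, 337.7]
ee_rot: [0.0, 0.728, 0.686, 0.0]
force: [-0.6, -0.2, -0.1]
grip_width: 0.503
```

```bash
python3 - <<'E'
from h import *
print(state()[0]); ci,im=snap('wrist','w14'); snap('scene','s14')
for r in cams.tip_of('wrist','start_top'): print(r['pixel'],r['p'])
E
```

```text
[542.03879685  84.4189326  337.68765381]
[317.8, 161.9] 0.88
```

View pics/w14.png

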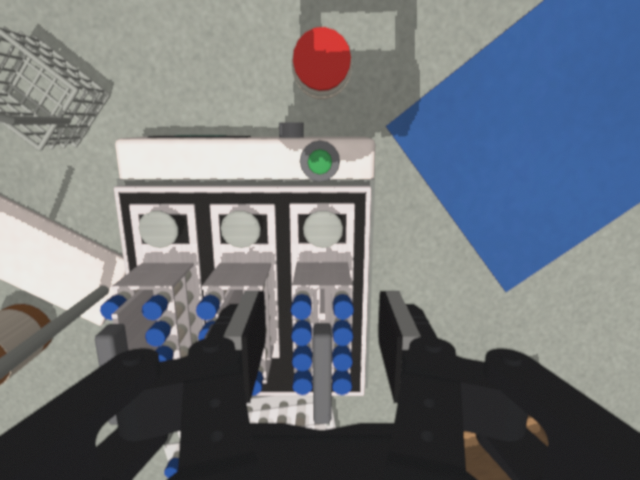

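View pics/s14.png

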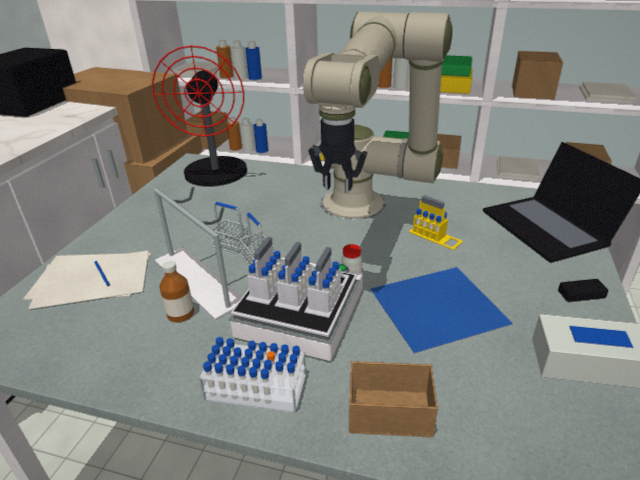

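All three carriers are on (heads at (158,228), (240,228), (322,228) inside the eyes) and the mat is empty. Next, locate the button.

```bash
python3 - <<'E'
from h import *
import pickle
c2=pickle.load(open('w2.pkl','rb')); c=cams.camera_info('wrist'); im=cv2.imread('pics/w14.png')
hsv=cv2.cvtColor(im,cv2.COLOR_BGR2HSV)[130:190,290:350]; m=(hsv[...,0]>50)&(hsv[...,0]<85)&(hsv[...,1]>120)
ys,xs=np.nonzero(m); p=(xs.mean()+290,ys.mean()+130); print(p,len(xs))
print(tri([(c2,(388.96,130.77)),(c,p)]), onz(c,p,90),onz(c,p,85),onz(c2,(388.96,130.77),85))
X=onz(c,p,90)
plan([X[0],X[1],130],down(np.pi/2+SH))
E
```

```text
(np.float64(319.50502512562815), np.float64(161.41708542713567)) 398
(array([507.16487715,  83.542168  ,  86.05206324]), [np.float64(0.5597378381117454), np.float64(0.5416751384974335)]) [507.30301206  83.78072082  90.        ] [507.72430751  83.7262227   85.        ] [506.71018218  83.50835795  85.        ]
5 x [[-0.0007, -0.0096, 0.0552], [0, 0, 0]]
```

Emit:
{"op": "play_rows", "data": {"steps": [[[0,-0.01,0.04],[0,0,0]],[[-0.001,-0.01,0.06],[0,0,0]],[[-0.001,-0.009,0.06],[0,0,0]],[[-0.001,-0.009,0.06],[0,0,0]],[[0,-0.009,0.04],[0,0,0]],[[0,0,0.02],[0,0,0]],[[0,0,0.01],[0,0,0]],[[0,0,0],[0,0,0]],[[0,0,0],[0,0,0]]], "grip": 1}}

```text
time_s: 33.85
eef_pos: [507.6, 84.1, 120.1]
ee_rot: [0.0, 0.728, 0.686, -0.0]
force: [0.2, 1.1, -0.3]
grip_width: -0.002
```

```bash
python3 - <<'E'
from h import *
P,Q,s=state();print(P,s['force'],s['grip_width']); snap('wrist','w15')
E
```

```text
[507.60499657  84.06662064 120.08224681] [ 0.15614429  1.14990161 -0.26956329] -0.0024474480028693663
```

View pics/w15.png

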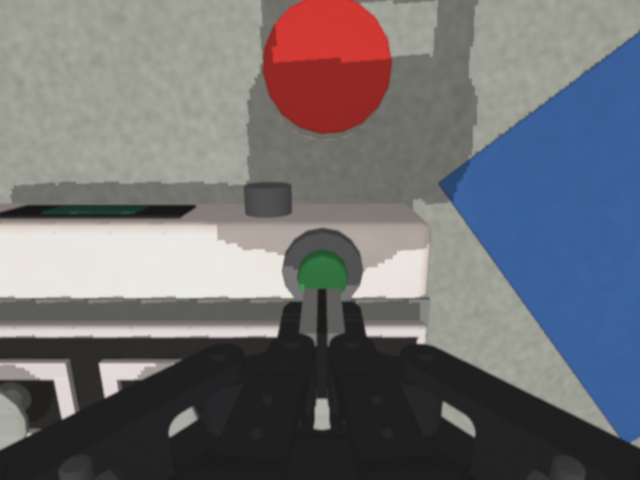

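The closed fingertips at (322,292) line up over the green button (322,272). Pressing.

Emit:
{"op": "play_rows", "data": {"steps": [[[0,0,0.02],[0,0,0]],[[0,0,0.01],[0,0,0]],[[0,0,0.006],[0,0,0]],[[0,0,0.003],[0,0,0]],[[0,0,0.003],[0,0,0]],[[0,0,0],[0,0,0]]]}}

```text
time_s: 34.5
eef_pos: [506.8, 84.2, 88.1]
ee_rot: [-0.0, 0.728, 0.686, -0.0]
force: [0.0, -0.2, 0.6]
grip_width: -0.001
```

Emit:
{"op": "play_rows", "data": {"steps": [[[0,0,0.003],[0,0,0]],[[0,0,0.003],[0,0,0]],[[0,0,0],[0,0,0]]]}}

```text
time_s: 34.8
eef_pos: [506.9, 84.2, 83.6]
ee_rot: [-0.0, 0.728, 0.686, -0.0]
force: [0.8, -0.6, 3.5]
grip_width: -0.001
```

Emit:
{"op": "play_rows", "data": {"steps": [[[0,0,0.0025],[0,0,0]],[[0,0,0.0025],[0,0,0]],[[0,0,0],[0,0,0]]]}}

```text
time_s: 35.1
eef_pos: [507.1, 84.2, 81.7]
ee_rot: [0.0, 0.728, 0.686, -0.0]
force: [-7.1, -1.0, 24.3]
grip_width: -0.006
```

Force went well past 5 N at the bottom stop (24 N), so the button is fully pressed. Retreat and survey the baskets.

Emit:
{"op": "play_rows", "data": {"steps": [[[0,0,-0.02],[0,0,0]],[[0,0,-0.05],[0,0,0]],[[0,0,-0.066],[0,0,0]],[[0,0,-0.066],[0,0,0]],[[0,0,-0.066],[0,0,0]],[[-0.03,-0.01,-0.06],[0,0,0]],[[-0.06,-0.02,-0.02],[0,0,0]],[[-0.06,-0.02,0],[0,0,0]],[[-0.06,-0.02,0],[0,0,0]],[[-0.06,-0.02,0],[0,0,0]],[[-0.06,-0.02,0],[0,0,0]],[[-0.06,-0.02,0],[0,0,0]],[[-0.06,-0.02,0],[0,0,0]],[[0,0,0],[0,0,0]],[[0,0,0],[0,0,0]]], "grip": 0.5}}

```text
time_s: 36.6
eef_pos: [374.5, -246.1, 339.6]
ee_rot: [-0.001, 0.728, 0.685, -0.0]
force: [-0.3, -0.2, 0.2]
grip_width: 0.498
```

```bash
python3 - <<'E'
from h import *
import pickle
P,Q,s=state();print(P,s['force'],s['time_s']); ci,_=snap('wrist','w16'); pickle.dump(ci,open('w16.pkl','wb'))
for t,z in [('basket0_bail',145),('basket0',0),('hook0',225),('hook_stand',0)]:
  for r in cams.tip_of('wrist',t): print(t,np.round(r['pixel'],1),r['p'],onz(ci,r['pixel'],z).round(1))
E
```

```text
[ 374.53824539 -246.12554573  339.57215859] [-0.32267042 -0.20467814  0.19906048] 36.6
basket0_bail [231.2 204.5] 0.75 [ 365.  -321.9  145. ]
basket0 [355.3 219.7] 0.89 [ 418.  -207.9    0. ]
basket0 [255.1 182.6] 0.64 [ 365.9 -324.7    0. ]
hook0 [265.  327.2] 0.48 [ 438.7 -289.8  225. ]
hook_stand [265.1 326.6] 0.87 [ 554.3 -331.2    0. ]
```

View pics/w16.png

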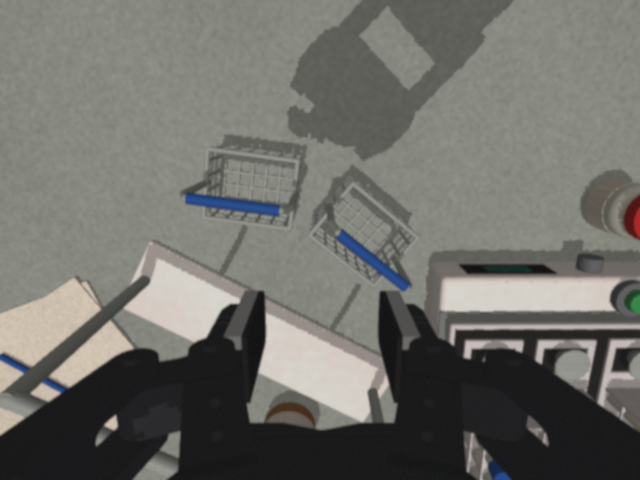

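```bash
python3 - <<'E'
from h import *
import pickle
ci=pickle.load(open('w16.pkl','rb'))
im=cv2.imread('pics/w16.png'); hsv=cv2.cvtColor(im,cv2.COLOR_BGR2HSV)
m=((hsv[...,0]>105)&(hsv[...,0]<125)&(hsv[...,1]>130)).astype('uint8')
n,l,st,ce=cv2.connectedComponentsWithStats(m)
for k in range(1,n):
    if st[k][4]<150: continue
    ys,xs=np.nonzero(l==k); (cx,cy),(w,h),a=cv2.minAreaRect(np.c_[xs,ys].astype('float32'))
    b=cv2.boxPoints(((cx,cy),(w,h),a)); d=[np.linalg.norm(b[1]-b[0]),np.linalg.norm(b[2]-b[1])]
    e=((b[0]+b[1])/2,(b[2]+b[3])/2) if d[0]<d[1] else ((b[1]+b[2])/2,(b[0]+b[3])/2)
    E=[onz(ci,p,148) for p in e]; v=E[1]-E[0]
    print(st[k],np.round(e,1).tolist(),'mid',((E[0]+E[1])/2).round(1),'len',np.linalg.norm(v).round(1),'ang',np.degrees(np.arctan2(v[1],v[0])).round(1))
c=im[120:320,120:440]; cv2.imwrite('pics/w16c.png',cv2.resize(c,None,fx=2.4,fy=2.4,interpolation=cv2.INTER_CUBIC))
plan([530,-300,345],down(np.radians(-28.3)+np.pi/2))
E
```

```text
[186 193  93  22 914] [[185.60000610351562, 197.60000610351562], [277.70001220703125, 210.39999389648438]] mid [ 364.1 -320.6  148. ] len 76.7 ang 78.5
[337 231  72  59 803] [[339.20001220703125, 234.3000030517578], [406.5, 287.3999938964844]] mid [ 421.4 -204.2  148. ] len 77.1 ang 47.6
[490 461  22  19 238] [[488.29998779296875, 464.79998779296875], [506.79998779296875, 483.29998779296875]] mid [657. -84. 148.] len 31.7 ang 39.3
4 [[[-0.0155,0.0525,-0.0017],[-0.0003,0.0001,0.1391]],[[-0.0096,0.0539,-0.0017],[-0.0003,0.0001,0.1391]],[[-0.0037,0.0546,-0.0017],[-0.0003,0.0001,0.1391]],[[0.0023,0.0547,-0.0016],[-0.0003,0.0001,0.1391]]]
```

View pics/w16c.png

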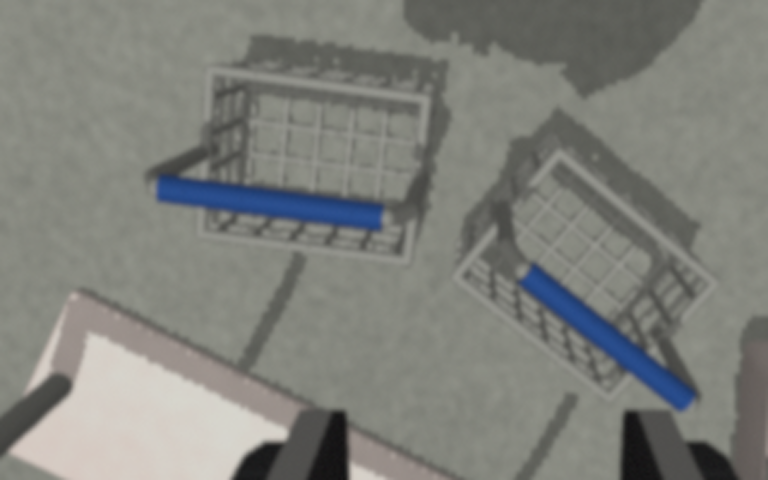

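Both blue handles are seen (P (231,204), Q (373,261)). Next a close look at the hooks from above.

Emit:
{"op": "play_rows", "data": {"steps": [[[-0.0155,0.0525,-0.002],[0,0,0.139]],[[-0.0095,0.054,-0.002],[0,0,0.139]],[[-0.0035,0.0545,-0.002],[0,0,0.139]],[[0.0025,0.0545,-0.002],[0,0,0.139]],[[0,0,0],[0,0,0]],[[0,0,0],[0,0,0]]]}}

```text
time_s: 37.45
eef_pos: [530.0, -300.1, 344.9]
ee_rot: [-0.001, 0.858, 0.513, -0.001]
force: [-0.7, 0.7, -0.7]
grip_width: 0.502
```

```bash
python3 - <<'E'
from h import *
import pickle
P,Q,s=state();print(P,s['time_s']); ci,im=snap('wrist','w17'); pickle.dump(ci,open('w17.pkl','wb'))
for t,z in [('hook0',225),('hook_stand',0)]:
  for r in cams.tip_of('wrist',t): print(t,np.round(r['pixel'],1),r['p'],onz(ci,r['pixel'],z).round(1))
im=im[:,:,::-1].copy()
def W(o,yaw,p): c,s=np.cos(yaw),np.sin(yaw); return [o[0]+c*p[0]-s*p[1],o[1]+s*p[0]+c*p[1],p[2]]
for y in(-80,80):
  for x,z in((-20,225),(-33,225),(-46,225),(-60,254),(12,243)):
    q=proj(ci,W([555,-323],np.radians(-28.3),[x,y,z]))[0]; cv2.circle(im,(int(q[0]),int(q[1])),2,(0,0,255),-1)
cv2.imwrite('pics/w17m.png',im)
E
```

```text
[ 529.9997581  -300.05833984  344.91328898] 37.45
hook0 [188.1 227.2] 0.84 [ 484.6 -377.   225. ]
hook0 [425.7 245.9] 0.65 [ 570.9 -243.2  225. ]
hook_stand [308.8 215.9] 0.74 [ 555.4 -332.5    0. ]
```

View pics/w17m.png

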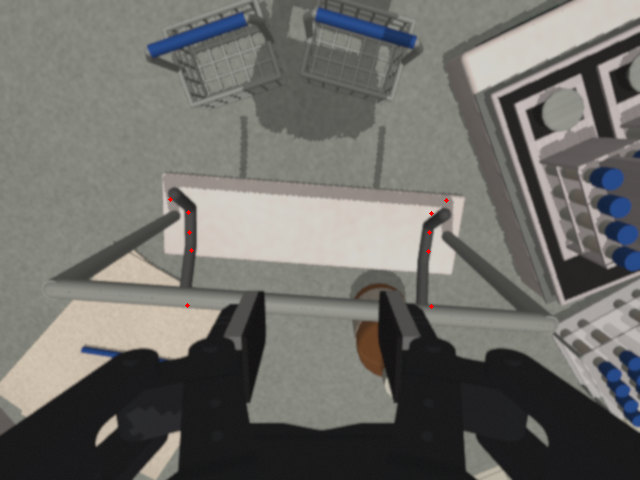

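```bash
python3 - <<'E'
from h import *
import pickle
ci=pickle.load(open('w17.pkl','rb'))
im=cv2.imread('pics/w17.png')
a=cv2.resize(im[170:320,150:250],None,fx=3.8,fy=3.8,interpolation=cv2.INTER_CUBIC)
b=cv2.resize(im[170:320,390:490],None,fx=3.8,fy=3.8,interpolation=cv2.INTER_CUBIC)
cv2.imwrite('pics/w17c.png',np.hstack([a,b]))
def W(v,p): c,s=np.cos(v[2]),np.sin(v[2]); p=np.array(p,float); return np.c_[v[0]+c*p[:,0]-s*p[:,1],v[1]+s*p[:,0]+c*p[:,1],p[:,2]]
M=[(-60,-80,254),(-60,80,254),(12,-165,236),(12,165,236),(12,0,236),(-46,-80,223),(-46,80,223)]
px=np.array([(174,193),(446,213),(50,288),(552,322),(301,304.5),(191,209),(428.5,227)])
r=least_squares(lambda v:(proj(ci,W(v,M))-px).ravel(),[555,-323,-.5],loss='soft_l1')
print(r.x[:2],np.degrees(r.x[2]));print((proj(ci,W(r.x,M))-px).round(1))
print('seats',W(r.x,[(-33,-80,225),(-33,80,225)]).round(1))
E
```

```text
[ 555.58816766 -327.1501365 ] -32.4960494851725
[[-2.   1.2]
 [ 0.3  1.7]
 [ 5.7 -0.5]
 [-6.2 -0.2]
 [ 2.5  0.4]
 [-1.8 -1.4]
 [ 0.9 -1.6]]
seats [[ 484.8 -376.9  225. ]
 [ 570.7 -241.9  225. ]]
```

View pics/w17c.png

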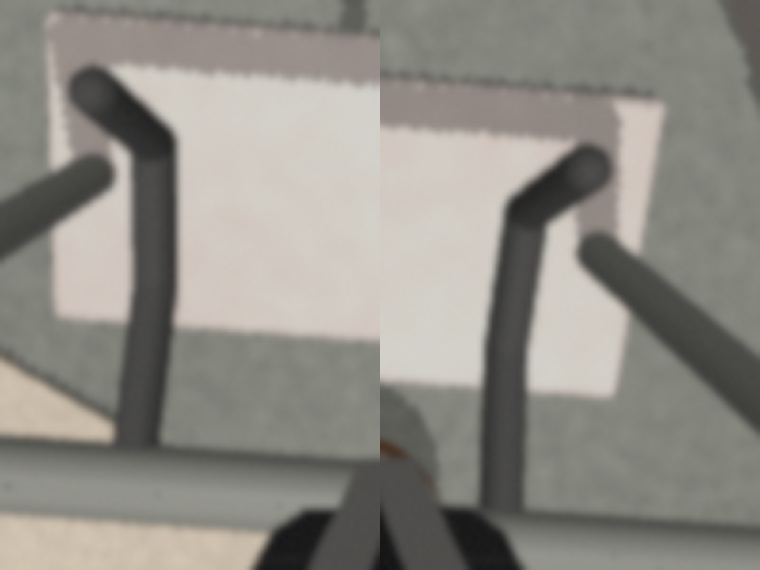

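The stand pose fits within 2 px on the hooks: yaw about -32.5°, seats (485,-377) and (571,-242). I'll go to basket P first, hover and look.

```bash
python3 - <<'E'
from h import *
plan([358.8,-346,235],down(np.radians(-11.5)))
E
```

```text
10 [[[-0.0161,-0.0171,0.0149],[0.0001,0.0001,0.1626]],[[-0.0182,-0.0149,0.0149],[0.0001,0.0001,0.1626]],[[-0.0199,-0.0124,0.0149],[0.0001,0.0001,0.1626]],[[-0.0213,-0.0098,0.0149],[0.0001,0.0001,0.1626]],[[-0.0224,-0.007,0.0149],[0.0001,0.0001,0.1626]],[[-0.0231,-0.0041,0.0149],[0.0001,0.0001,0.1626]],[[-0.0234,-0.0011,0.0149],[0.0001,0.0001,0.1626]],[[-0.0234,0.0019,0.0149],[0.0001,0.0001,0.1626]],[[-0.023,0.0049,0.0149],[0.0001,0.0001,0.1626]],[[-0.0222,0.0077,0.0149],[0.0001,0.0001,0.1626]]]
```

Emit:
{"op": "play_rows", "data": {"steps": [[[-0.016,-0.017,0.015],[0,0,0.163]],[[-0.018,-0.015,0.015],[0,0,0.163]],[[-0.02,-0.0125,0.015],[0,0,0.163]],[[-0.021,-0.01,0.015],[0,0,0.163]],[[-0.0225,-0.007,0.015],[0,0,0.163]],[[-0.023,-0.004,0.015],[0,0,0.163]],[[-0.0235,-0.001,0.015],[0,0,0.163]],[[-0.0235,0.002,0.015],[0,0,0.163]],[[-0.023,0.005,0.015],[0,0,0.163]],[[-0.022,0.0075,0.015],[0,0,0.163]],[[0,0,0],[0,0,0]],[[0,0,0],[0,0,0]]]}}

```text
time_s: 38.8
eef_pos: [359.3, -345.7, 234.7]
ee_rot: [0.001, 0.995, -0.101, -0.0]
force: [1.0, 0.5, 0.3]
grip_width: 0.496
```

```bash
cat >> h.py <<'E'
def bails(f,im=None,ci=None,z=145):
    if im is None: ci,rgb=snap('wrist',f); im=rgb[:,:,::-1]
    hsv=cv2.cvtColor(np.ascontiguousarray(im),cv2.COLOR_BGR2HSV)
    m=((hsv[...,0]>105)&(hsv[...,0]<125)&(hsv[...,1]>130)).astype('uint8')
    n,l,st,ce=cv2.connectedComponentsWithStats(m)
    for k in range(1,n):
        if st[k][4]<300: continue
        ys,xs=np.nonzero(l==k); b=cv2.boxPoints(cv2.minAreaRect(np.c_[xs,ys].astype('float32')))
        d=[np.linalg.norm(b[1]-b[0]),np.linalg.norm(b[2]-b[1])]
        e=((b[0]+b[1])/2,(b[2]+b[3])/2) if d[0]<d[1] else ((b[1]+b[2])/2,(b[0]+b[3])/2)
        E=[onz(ci,p,z) for p in e]; v=E[1]-E[0]
        a=np.degrees(np.arctan2(v[1],v[0]))%180
        print(st[k],np.round(e,1).tolist(),'mid',((E[0]+E[1])/2).round(1),'len',np.linalg.norm(v).round(1),'ang',a.round(1))
E
python3 - <<'E'
from h import *
P,Q,s=state();print(P,s['time_s']); bails('w18')
E
```

```text
[ 359.32043246 -345.65106055  234.7213619 ] 38.8
[341   0  31  29 477] [[363.3999938964844, -4.199999809265137], [347.5, 24.399999618530273]] mid [ 400.7 -227.2  145. ] len 15.3 ang 47.6
[ 315  132   16  134 1990] [[322.5, 132.0], [322.5, 265.0]] mid [ 364.5 -320.9  145. ] len 77.7 ang 78.5
[606 367  34  46 391] [[641.7999877929688, 369.29998779296875], [607.4000244140625, 410.5]] mid [ 535.2 -485.   145. ] len 35.7 ang 51.3
```

View pics/w18.png

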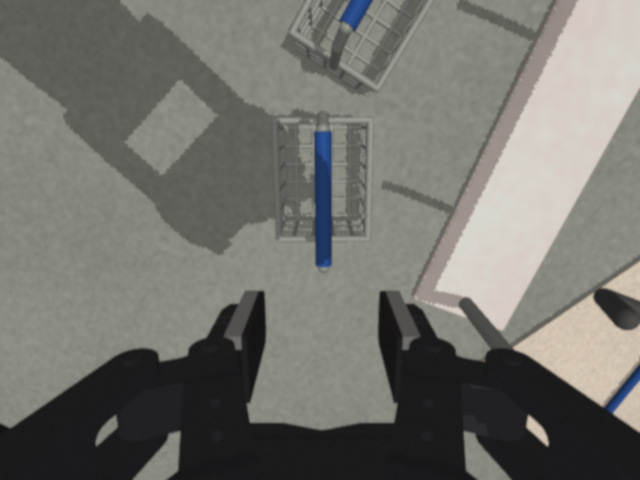

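The handle runs vertically at column 322, from row 132 to 265, so it's aligned. Descend and grip.

Emit:
{"op": "play_rows", "data": {"steps": [[[0,0,0.03],[0,0,0]],[[0,0,0.045],[0,0,0]],[[0,0,0.04],[0,0,0]],[[0,0,0.02],[0,0,0]],[[0,0,0.01],[0,0,0]],[[0,0,0],[0,0,0]],[[0,0,0],[0,0,0]]]}}

```text
time_s: 39.55
eef_pos: [359.8, -346.2, 125.9]
ee_rot: [0.001, 0.995, -0.102, -0.0]
force: [0.0, -0.2, 1.4]
grip_width: 0.499
```

Emit:
{"op": "play_rows", "data": {"steps": [[[0,0,0],[0,0,0]],[[0,0,0],[0,0,0]],[[0,0,0],[0,0,0]],[[0,0,0],[0,0,0]],[[0,0,0],[0,0,0]],[[0,0,0],[0,0,0]],[[0,0,0],[0,0,0]]], "grip": 1, "squeeze": 70}}

```text
time_s: 40.25
eef_pos: [359.6, -346.3, 125.6]
ee_rot: [0.001, 0.995, -0.102, 0.0]
force: [1.9, 0.5, 6.1]
grip_width: 0.092
```

Emit:
{"op": "play_rows", "data": {"steps": [[[0,0,-0.02],[0,0,0]],[[0,0,-0.05],[0,0,0]],[[0,0,-0.06],[0,0,0]],[[0,0,-0.05],[0,0,0]],[[0,0,-0.02],[0,0,0]],[[0,0,0],[0,0,0]]]}}

```text
time_s: 40.85
eef_pos: [359.6, -346.2, 276.4]
ee_rot: [0.001, 0.995, -0.102, 0.0]
force: [0.3, -0.2, -2.4]
grip_width: 0.09
```

```bash
cat >> h.py <<'E'
STAND=np.array([555.6,-327.2]);SY=np.radians(-32.5)
def hookpose(y,x=-33,bz=230,off=26,gz=19):
    c,s=np.cos(SY),np.sin(SY); D=down(SY); ty=D.as_matrix()[:,1]
    m=np.array([STAND[0]+c*x-s*y,STAND[1]+s*x+c*y,bz-gz]); return m+off*ty,D
E
python3 - <<'E'
from h import *
P,Q,s=state();print(P,s['force'],s['wrist_torque'],s['grip_width'],s['time_s']); bails('w19',z=P[2]+19)
p,r=hookpose(-80,-120,285); print(p); plan(p,r)
E
```

```text
[ 359.60229411 -346.23379161  276.42955424] [ 0.26889886 -0.20302182 -2.44967577] [-0.0911386   0.00107773  0.0597912 ] 0.09003154930925036 40.85
[337   0  36  43 639] [[365.79998779296875, -3.5], [341.70001220703125, 39.0]] mid [ 387.3 -253.6  295.4] len 12.2 ang 47.0
[ 306  137   31  239 6647] [[321.0, 137.0], [321.0, 375.0]] mid [ 364.1 -322.   295.4] len 80.3 ang 78.3
[564 335  60  74 586] [[621.0999755859375, 336.1000061035156], [565.0999755859375, 407.79998779296875]] mid [ 448.4 -379.6  295.4] len 31.9 ang 51.9
[ 397.43926802 -352.12354025  266.        ]
3 [[[0.0172,-0.0007,0.0038],[0.0003,0.0005,0.1537]],[[0.017,-0.0028,0.0038],[0.0003,0.0005,0.1537]],[[0.0165,-0.0048,0.0038],[0.0003,0.0005,0.1537]]]
```

View pics/w19.png

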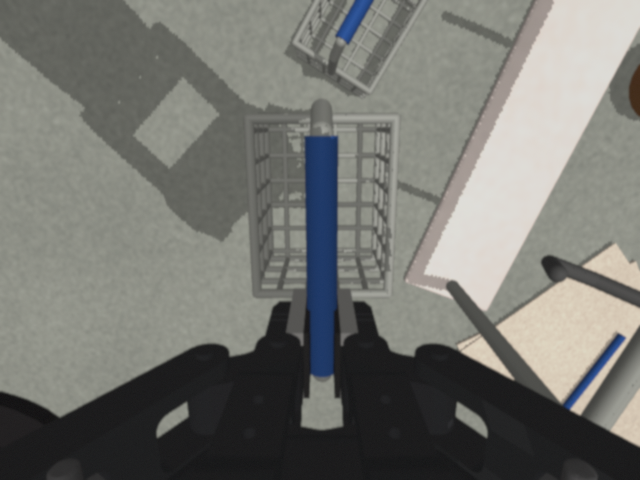

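Basket P is held by the sleeve and hangs level. Move in front of hook0.

Emit:
{"op": "play_rows", "data": {"steps": [[[0.017,-0.0005,0],[0,0,0.154]],[[0.017,-0.003,0],[0,0,0.154]],[[0.0165,-0.005,0],[0,0,0.154]],[[0,0,0],[0,0,0]],[[0,0,0],[0,0,0]]]}}

```text
time_s: 41.4
eef_pos: [397.0, -351.6, 273.3]
ee_rot: [-0.001, 0.96, -0.279, -0.002]
force: [-0.9, 0.1, -2.7]
grip_width: 0.093
```

```bash
cat >> h.py <<'E'
def hookview(f,y):
    ci,im=snap('wrist'); im=im[:,:,::-1].copy();c,s=np.cos(SY),np.sin(SY)
    for x,z in((-20,225),(-33,225),(-46,225),(-60,254),(12,236)):
        q=proj(ci,[STAND[0]+c*x-s*y,STAND[1]+s*x+c*y,z])[0]; cv2.circle(im,(int(q[0]),int(q[1])),2,(0,0,255),-1)
    cv2.imwrite(f'pics/{f}.png',im)
    P,Q,st=state(); ty=Q.as_matrix()[:,1]; m=P-26*ty-19*np.array([0,0,-1.])
    d=m[:2]-STAND; print('handle mid in stand: x %.1f y %.1f z %.1f yawerr %.2f'%(c*d[0]+s*d[1],-s*d[0]+c*d[1],m[2],np.degrees(np.arctan2(Q.as_matrix()[1,0],Q.as_matrix()[0,0])-SY)),'F',st['force'].round(1),'t',st['time_s'])
E
python3 - <<'E'
from h import *
hookview('w20',-80); plan(*hookpose(-80,-33,285))
E
```

```text
handle mid in stand: x -120.7 y -79.9 z 292.8 yawerr 0.12 F [-0.3 -0.  -2.4] t 41.45
2 x [[0.0585, 0.0002, 0.005], [0, 0, 0]]
```

View pics/w20.png

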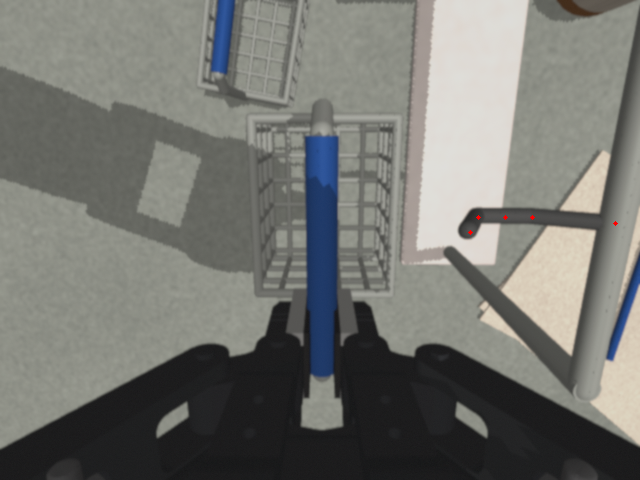

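The hook model matches the view (tip (469,231)). Advance over the hook.

Emit:
{"op": "play_rows", "data": {"steps": [[[0.035,0,0.002],[0,0,-0.002]],[[0.045,0,0.002],[0,0,0]],[[0.027,0,0.001],[0,0,0]],[[0.01,0,0],[0,0,0]],[[0,0,0],[0,0,0]],[[0,0,0],[0,0,0]]]}}

```text
time_s: 42.05
eef_pos: [470.8, -398.8, 271.1]
ee_rot: [0.0, 0.96, -0.279, -0.001]
force: [-0.1, 1.0, -2.0]
grip_width: 0.091
```

```bash
python3 - <<'E'
from h import *
hookview('w21',-80); plan(*hookpose(-80,-33,230))
E
```

```text
handle mid in stand: x -33.1 y -79.9 z 290.3 yawerr 0.06 F [-0.1 -0.  -1.2] t 42.1
2 x [[0.0001, 0.0, 0.0402], [0, 0, 0]]
```

View pics/w21.png

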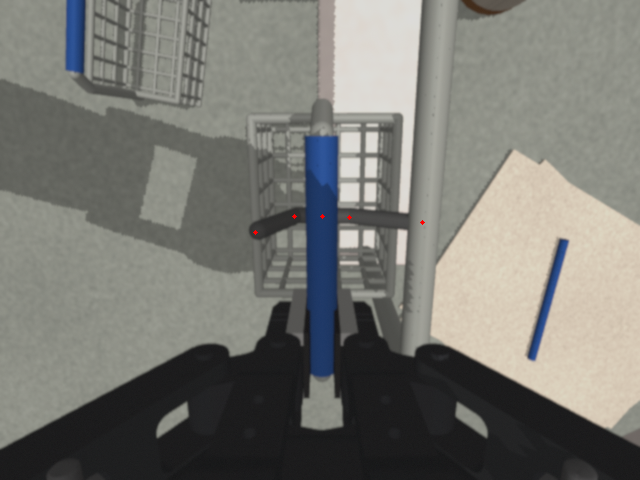

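The handle sits squarely over the hook seat (322,216). Lower.

Emit:
{"op": "play_rows", "data": {"steps": [[[0,0,0.02],[0,0,0]],[[0,0,0.025],[0,0,0]],[[0,0,0.02],[0,0,0]],[[0,0,0.008],[0,0,0]],[[0,0,0.003],[0,0,0]],[[0,0,0],[0,0,0]],[[0,0,0],[0,0,0]]]}}

```text
time_s: 42.8
eef_pos: [471.6, -399.3, 214.9]
ee_rot: [0.001, 0.96, -0.279, -0.0]
force: [-0.1, 0.4, -2.1]
grip_width: 0.09
```

Emit:
{"op": "play_rows", "data": {"steps": [[[0,0,0.0015],[0,0,0]],[[0,0,0.0015],[0,0,0]],[[0,0,0],[0,0,0]]]}}

```text
time_s: 43.1
eef_pos: [471.5, -399.1, 211.6]
ee_rot: [0.0, 0.96, -0.279, -0.001]
force: [0.6, 0.2, -2.1]
grip_width: 0.086
```

```bash
python3 - <<'E'
from h import *
hookview('w22',-80)
E
```

```text
handle mid in stand: x -32.3 y -79.8 z 230.7 yawerr 0.05 F [ 0.2 -0.1 -1.9] t 43.15
```

Emit:
{"op": "play_rows", "data": {"steps": [[[0,0,0.0015],[0,0,0]],[[0,0,0.001],[0,0,0]],[[0,0,0],[0,0,0]]]}}

```text
time_s: 43.45
eef_pos: [471.5, -399.2, 210.1]
ee_rot: [0.0, 0.96, -0.279, -0.0]
force: [-0.9, 0.3, 0.4]
grip_width: 0.089
```

Weight is on the hook. Release.

Emit:
{"op": "play_rows", "data": {"steps": [[[0,0,0],[0,0,0]],[[0,0,0],[0,0,0]],[[0,0,0],[0,0,0]],[[0,0,0],[0,0,0]],[[0,0,0],[0,0,0]]], "grip": 0.68}}

```text
time_s: 43.95
eef_pos: [471.5, -399.1, 209.8]
ee_rot: [0.0, 0.96, -0.279, -0.001]
force: [0.0, 0.4, -0.4]
grip_width: 0.319
```

Emit:
{"op": "play_rows", "data": {"steps": [[[0,0,-0.01],[0,0,0]],[[0,0,-0.02],[0,0,0]],[[0,0,-0.04],[0,0,0]],[[0,0,-0.05],[0,0,0]],[[0,0,-0.04],[0,0,0]],[[0,0,0],[0,0,0]],[[0,0,0],[0,0,0]]]}}

```text
time_s: 44.65
eef_pos: [471.6, -399.1, 330.1]
ee_rot: [0.0, 0.96, -0.279, -0.0]
force: [0.8, -0.1, -0.9]
grip_width: 0.323
```

```bash
python3 - <<'E'
from h import *
hookview('w23',-80)
E
```

```text
handle mid in stand: x -32.4 y -79.7 z 348.0 yawerr 0.05 F [ 1.2 -0.2  0.4] t 44.7
```

View pics/w23.png

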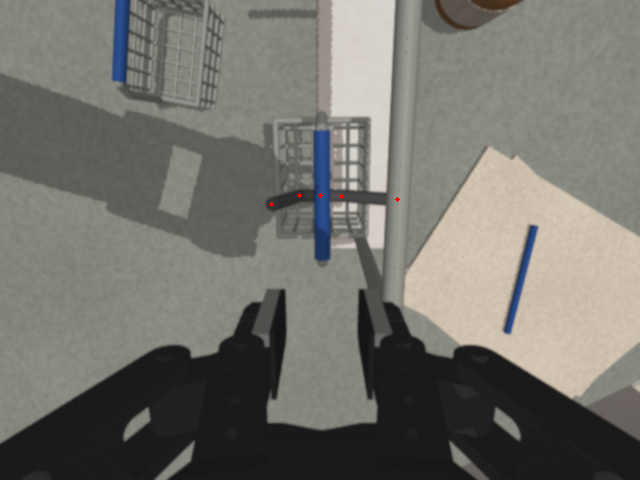

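Basket P hangs on hook0 (handle (322,196) in the hook). Now basket Q.

```bash
python3 - <<'E'
from h import *
plan([403.9,-223.4,245],down(np.radians(-42.4)))
E
```

```text
5 [[[-0.0403,-0.0298,0.0225],[0.0001,0.0006,0.0442]],[[-0.0413,-0.0284,0.0225],[0.0001,0.0006,0.0442]],[[-0.0423,-0.027,0.0225],[0.0001,0.0006,0.0442]],[[-0.0432,-0.0255,0.0224],[0.0001,0.0006,0.0442]],[[-0.0441,-0.024,0.0224],[0.0001,0.0006,0.0442]]]
```

Emit:
{"op": "play_rows", "data": {"steps": [[[-0.04,-0.03,0.022],[0,0,0.044]],[[-0.041,-0.0285,0.022],[0,0,0.044]],[[-0.042,-0.027,0.022],[0,0,0.044]],[[-0.043,-0.0255,0.022],[0,0,0.044]],[[-0.044,-0.024,0.022],[0,0,0.044]],[[0,0,0],[0,0,0]],[[0,0,0],[0,0,0]]], "grip": 0.5}}

```text
time_s: 45.4
eef_pos: [404.5, -223.4, 246.9]
ee_rot: [0.0, 0.933, -0.361, -0.001]
force: [0.4, -1.5, 0.2]
grip_width: 0.499
```

```bash
python3 - <<'E'
from h import *
P,Q,s=state();print(P,s['time_s']); bails('w24')
E
```

```text
[ 404.48970767 -223.37836386  246.89003672] 45.4
[ 315  132   16  128 1801] [[323.20001220703125, 131.89999389648438], [321.6000061035156, 259.0]] mid [ 421.4 -205.1  145. ] len 77.8 ang 47.1
```

View pics/w24.png

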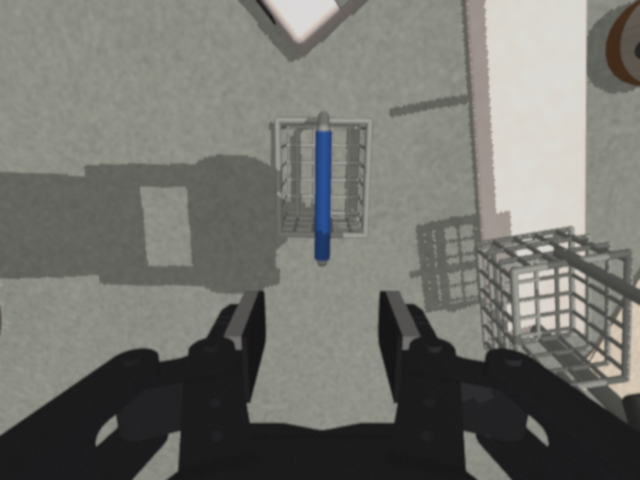

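Emit:
{"op": "play_rows", "data": {"steps": [[[0,0.0015,0.04],[0,0,0.011]],[[0,0,0.045],[0,0,0]],[[0,0,0.045],[0,0,0]],[[0,0,0.02],[0,0,0]],[[0,0,0.012],[0,0,0]],[[0,0,0],[0,0,0]],[[0,0,0],[0,0,0]]]}}

```text
time_s: 46.15
eef_pos: [404.4, -225.5, 126.7]
ee_rot: [0.001, 0.931, -0.365, 0.0]
force: [-0.4, -0.3, -0.9]
grip_width: 0.501
```

Emit:
{"op": "play_rows", "data": {"steps": [[[0,0,0],[0,0,0]],[[0,0,0],[0,0,0]],[[0,0,0],[0,0,0]],[[0,0,0],[0,0,0]],[[0,0,0],[0,0,0]],[[0,0,0],[0,0,0]],[[0,0,0],[0,0,0]]], "grip": 1, "squeeze": 70}}

```text
time_s: 46.85
eef_pos: [404.1, -225.0, 126.7]
ee_rot: [0.001, 0.931, -0.365, -0.0]
force: [-2.7, 1.6, 7.0]
grip_width: 0.09
```

Emit:
{"op": "play_rows", "data": {"steps": [[[0,0,-0.02],[0,0,0]],[[0,0,-0.05],[0,0,0]],[[0,0,-0.06],[0,0,0]],[[0,0,-0.05],[0,0,0]],[[0,0,-0.02],[0,0,0]],[[0,0,0],[0,0,0]]]}}

```text
time_s: 47.45
eef_pos: [404.5, -225.1, 277.7]
ee_rot: [0.001, 0.931, -0.365, 0.001]
force: [-0.4, 0.4, -1.6]
grip_width: 0.088
```

```bash
python3 - <<'E'
from h import *
P,Q,s=state();print(P,s['force'],s['grip_width'],s['time_s']); bails('w25',z=P[2]+19)
p,r=hookpose(80,-120,290); print(p); plan(p,r)
E
```

```text
[ 404.5183934  -225.13169089  277.73752696] [-0.40323732  0.4375593  -1.63697311] 0.08847138104013202 47.45
[ 306  133   32  239 6622] [[321.5, 133.0], [321.5, 371.0]] mid [ 422.  -206.1  296.7] len 79.9 ang 47.2
[ 615  301   23  131 2621] [[627.0, 301.20001220703125], [624.4000244140625, 431.0]] mid [ 472.7 -306.8  296.7] len 52.3 ang 57.8
[ 483.40720535 -217.18090892  271.        ]
2 [[[0.0354,-0.0397,0.0032],[0.0006,0.0001,-0.1149]],[[0.0388,-0.0363,0.0032],[0.0006,0.0001,-0.1149]]]
```

Emit:
{"op": "play_rows", "data": {"steps": [[[0.0235,-0.027,0.001],[0,0,-0.077]],[[0.025,-0.0255,0.001],[0,0,-0.077]],[[0.026,-0.024,0.001],[0,0,-0.077]],[[0,0,0],[0,0,0]],[[0,0,0],[0,0,0]]]}}

```text
time_s: 48.0
eef_pos: [483.3, -215.4, 271.7]
ee_rot: [-0.0, 0.96, -0.279, -0.002]
force: [-0.5, -0.3, -2.9]
grip_width: 0.09
```

```bash
python3 - <<'E'
from h import *
hookview('w26',80); plan(*hookpose(80,-33,290))
E
```

```text
handle mid in stand: x -121.1 y 81.1 z 291.2 yawerr 0.02 F [-0.3 -0.  -2.3] t 48.05
2 x [[0.0588, 0.0007, 0.0006], [0, 0, 0]]
```

View pics/w26.png

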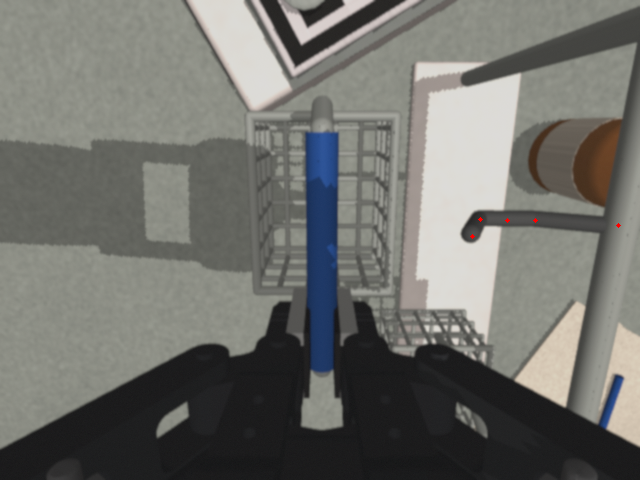

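Emit:
{"op": "play_rows", "data": {"steps": [[[0.035,0.0005,0.001],[0,0,0]],[[0.045,0.0005,0.001],[0,0,0]],[[0.027,0.0005,0],[0,0,0]],[[0.0105,0,0],[0,0,0]],[[0,0,0],[0,0,0]],[[0,0,0],[0,0,0]]]}}

```text
time_s: 48.65
eef_pos: [556.7, -263.8, 272.0]
ee_rot: [0.0, 0.96, -0.28, -0.001]
force: [0.7, 0.5, -2.0]
grip_width: 0.085
```

```bash
python3 - <<'E'
from h import *
hookview('w27',80); plan(*hookpose(80,-33,230))
E
```

```text
handle mid in stand: x -33.2 y 80.2 z 291.3 yawerr 0.04 F [ 0.7 -1.1 -1.6] t 48.7
2 x [[0.0002, 0.0001, 0.0409], [0, 0, 0]]
```

View pics/w27.png

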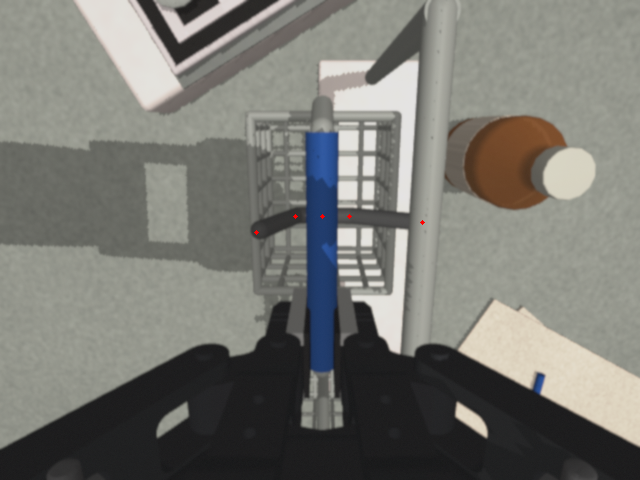

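Over the seat of hook1 (322,216). Lower.

Emit:
{"op": "play_rows", "data": {"steps": [[[0,0,0.02],[0,0,0]],[[0,0,0.025],[0,0,0]],[[0,0,0.02],[0,0,0]],[[0,0,0.009],[0,0,0]],[[0,0,0.003],[0,0,0]],[[0,0,0],[0,0,0]],[[0,0,0],[0,0,0]]]}}

```text
time_s: 49.4
eef_pos: [557.6, -264.2, 215.2]
ee_rot: [0.0, 0.96, -0.279, 0.0]
force: [0.3, -0.0, -1.2]
grip_width: 0.089
```

Emit:
{"op": "play_rows", "data": {"steps": [[[0,0,0.0015],[0,0,0]],[[0,0,0.0015],[0,0,0]],[[0,0,0.001],[0,0,0]],[[0,0,0],[0,0,0]]]}}

```text
time_s: 49.8
eef_pos: [557.5, -264.1, 211.4]
ee_rot: [0.0, 0.96, -0.279, -0.0]
force: [-1.6, -0.1, -0.7]
grip_width: 0.088
```

Emit:
{"op": "play_rows", "data": {"steps": [[[0,0,0.001],[0,0,0]],[[0,0,0.0005],[0,0,0]],[[0,0,0],[0,0,0]]]}}

```text
time_s: 50.1
eef_pos: [557.5, -264.2, 210.7]
ee_rot: [0.0, 0.96, -0.279, -0.0]
force: [-0.8, -1.0, 4.1]
grip_width: 0.088
```

```bash
python3 - <<'E'
from h import *
hookview('w28',80)
E
```

```text
handle mid in stand: x -32.3 y 80.2 z 229.7 yawerr 0.05 F [-1.4  0.4  5. ] t 50.15
```

Emit:
{"op": "play_rows", "data": {"steps": [[[0,0,0],[0,0,0]],[[0,0,0],[0,0,0]],[[0,0,0],[0,0,0]],[[0,0,0],[0,0,0]],[[0,0,0],[0,0,0]]], "grip": 0.68}}

```text
time_s: 50.65
eef_pos: [557.4, -264.1, 209.9]
ee_rot: [0.0, 0.96, -0.279, -0.001]
force: [-0.2, -0.2, -0.2]
grip_width: 0.323
```

Emit:
{"op": "play_rows", "data": {"steps": [[[0,0,-0.01],[0,0,0]],[[0,0,-0.02],[0,0,0]],[[0,0,-0.04],[0,0,0]],[[0,0,-0.05],[0,0,0]],[[0,0,-0.04],[0,0,0]],[[0,0,0],[0,0,0]]]}}

```text
time_s: 51.25
eef_pos: [558.2, -264.5, 335.3]
ee_rot: [0.002, 0.96, -0.279, 0.003]
force: [-1.4, 0.0, 0.6]
grip_width: 0.32
```

Emit:
{"op": "play_rows", "data": {"steps": [[[-0.04,-0.02,-0.02],[0,0,0]],[[-0.055,-0.03,-0.01],[0,0,0]],[[-0.055,-0.03,0],[0,0,0]],[[-0.05,-0.03,0],[0,0,0]],[[-0.03,-0.02,0],[0,0,0]],[[0,0,0],[0,0,0]],[[0,0,0],[0,0,0]]]}}

```text
time_s: 51.95
eef_pos: [464.3, -89.1, 352.7]
ee_rot: [0.0, 0.96, -0.279, -0.0]
force: [0.3, -0.7, 0.8]
grip_width: 0.32
```

```bash
python3 - <<'E'
from h import *
P,_,s=state();print(P,s['force'],s['time_s'])
for n in('scene','side'): snap(n,n+'9')
a=cv2.imread('pics/scene9.png')[170:350,140:390]; b=cv2.imread('pics/side9.png')[170:400,300:480]
cv2.imwrite('pics/sc9c.png',cv2.resize(a,None,fx=3,fy=3,interpolation=cv2.INTER_CUBIC)); cv2.imwrite('pics/si9c.png',cv2.resize(b,None,fx=2.6,fy=2.6,interpolation=cv2.INTER_CUBIC))
E
```

```text
[464.27618254 -89.0941028  352.71713566] [ 0.260931   -0.72618494  0.79200542] 51.95
```

View pics/sc9c.png

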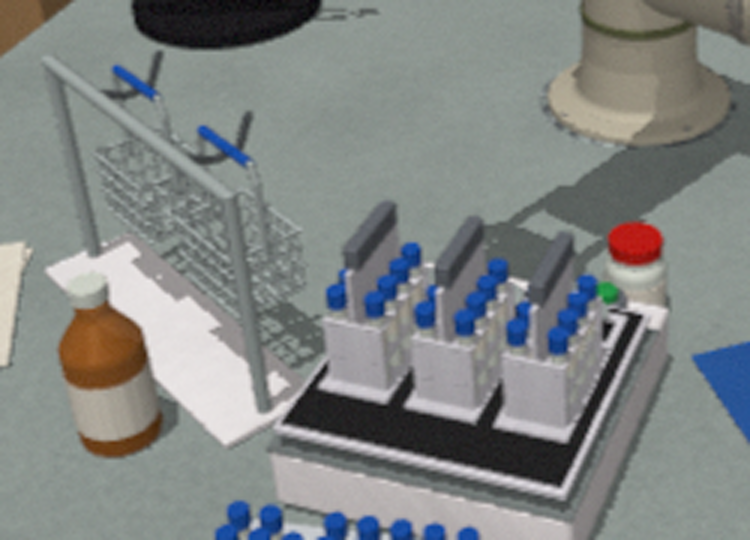

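View pics/si9c.png

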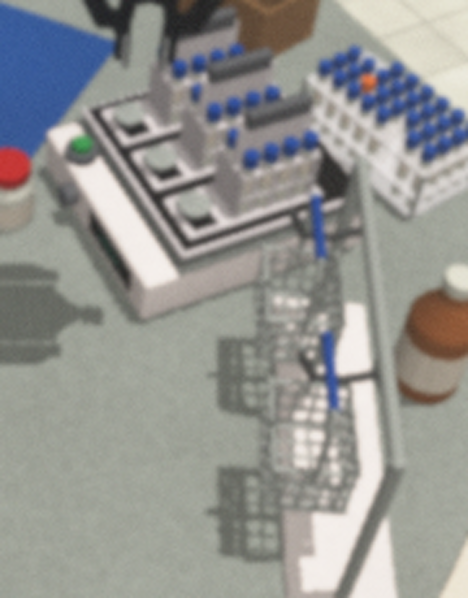

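View pics/scene9.png

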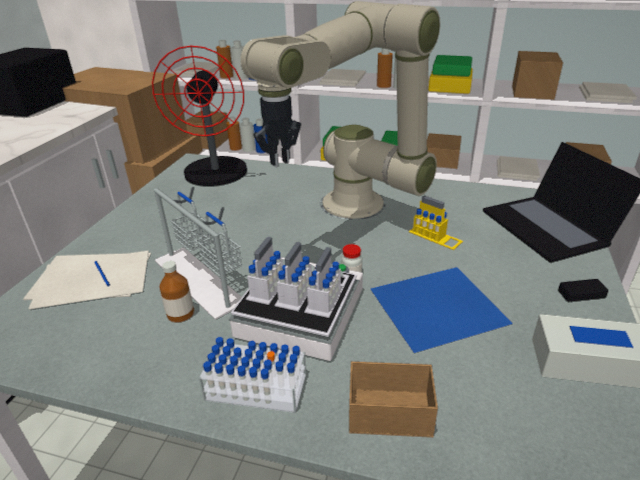

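Both baskets hang on their hooks, the carriers lie flat on the three studs, and the mat is empty. The bottle and tub are where they were. Handing in.

```bash
python3 -c "
from rig import ctrl
print(ctrl.finish_job(), ctrl.sense()['time_s'])"
```

```text
the job is handed in; nothing more can be done
the job is handed in; nothing more can be done
```

The job is done and handed in at about 52 s of the 210 s allowed.

- **Carriers:** All three were there, and each is on its own stud. I tilted each about 32° nose down, drew the nose bar under the head, then levelled and lowered it. The third carrier had been knocked about 45 mm aside, so I measured it again before picking it up.
- **Start button:** I pressed it only after the third carrier was on. The force reached 24 N at the bottom stop, well above the spring's 5 N, so it went fully in. I had no direct reading of the button's travel.
- **Baskets:** Both hang by their handle sleeves on the two hooks.

In the last scene and side pictures the carriers lie flat and straight with the stud heads over the eyes, and the baskets are hooked. The bottle, tub and yellow look-alike stand as before, and the arm is clear of everything. No check failed or disagreed.

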